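Stand the spilled jars up and lock the rack's ledge on

TASK

The front ledge has come off the kitchen jar rack and jars with a blue band have tumbled out onto the worktop. Stand every fallen jar upright on the floor of the rack's lane, beside the orange-banded jars that still stand there, then hook the ledge's two claws into the slots of the uprights and press it down until both sides lock. Last, stand the salt and pepper pots on the ledge; leave all jars standing in the lane and the other kitchenware where it is.

Things in the scene. Friction and masses are not known exactly. Their poses are not given: they have to be found in the camera images.
- rack: fixed white jar rack. Origin at the centre of its underside on the worktop, z up, x away from its open front, y along its length. A slotted upright, 32 mm wide, 130 mm high with blue cap, stands at each end in front of the lane, centred at y = +178 and -178 mm; its front plate (5 mm thick) has its front face at x = -51 mm
- lane (a point): middle of the lane's wooden floor, 10 mm above the worktop: (0, 0, 10) mm in the rack's frame, same axes. Inside, the lane spans x -32 to +32 and y -160 to +160 mm; its front lip is 16 mm, its back and end walls are 50 mm high above the worktop
- slot_l (a point): middle of the lower edge of the left upright's slot, on the plate's front face: (-51, +178, 78) mm in the rack's frame, same axes. The slot is 20 mm wide (y) and 40 mm high, z = 78 to 118 mm
- slot_r (a point): the same for the right upright: (-51, -178, 78) mm in the rack's frame
- tongue_l (a joint): yellow spring tongue behind the left slot, z = 72 to 92 mm, front sloping: slides back along the rack's +x, 0 = out, up to 0.010 m. A claw going down pushes it back some 5 mm (3 to 8 N of push a side); when the claw is fully down it springs out over the barb, reads under 0.001 and locks the claw. Empty, it also reads 0
- tongue_r (a joint): the same behind the right slot
- ledge: loose white ledge, about 0.45 kg: board 348 x 54 x 8 mm (top 26 mm up, x -30 to +24 mm; blue front edge 40 mm up) between two end brackets (8 mm thick in y, 60 deep, 75 high, at y = +178, -178 mm). Origin at the centre of its underside, z up, x towards its back, with the claws; bracket back edges at x = +30 mm. Starts standing on the worktop.
- claw_l (a point): underside of the left claw's neck at the bracket's back edge: (30, +178, 65) mm in the ledge's frame. Claw 8 mm thick: neck z 65 to 75 reaching back to x = 43, lip at its end hanging to z = 49 (x 37 to 43), barb on the lip's foot back to x = 49 (z 49 to 57). Locked, this point meets slot_l
- claw_r (a point): the same for the right claw: (30, -178, 65) mm in the ledge's frame; locked, it meets slot_r. To enter, both claw points must be 16 to 30 mm (best 22) above the slot points; then the ledge goes along the rack's +x until the brackets touch the uprights, then down
- grip (a point): point to grip on the ledge's wooden handle tab: (13, 0, 92) mm in the ledge's frame, 13 mm below the tab's top. The tab is 14 mm thick in x, 44 mm wide in y and stands 26 to 105 mm above the underside, x = 6 to 20 mm. When the ledge is locked its origin is at (-81, 0, 13) mm in the rack's frame, same axes
- jar_a: square white ceramic jar, blue band, wooden ball stopper: body 46 x 46 x 70 mm, ball 30 mm across, centre 100 mm above the base, 115 mm tall, about 0.30 kg. Origin at the centre of the base, z towards the ball, x, y square to the faces. Starts on its side on the worktop, origin and ball 23 mm up. May be absent (None)
- jar_b: square white ceramic jar, blue band, wooden ball stopper: body 46 x 46 x 70 mm, ball 30 mm across, centre 100 mm above the base, 115 mm tall, about 0.30 kg. Origin at the centre of the base, z towards the ball, x, y square to the faces. Starts on its side on the worktop, origin and ball 23 mm up. May be absent (None)
- jar_c: square white ceramic jar, blue band, wooden ball stopper: body 46 x 46 x 70 mm, ball 30 mm across, centre 100 mm above the base, 115 mm tall, about 0.30 kg. Origin at the centre of the base, z towards the ball, x, y square to the faces. Starts on its side on the worktop, origin and ball 23 mm up. May be absent (None)
- jar_a_knob (a point): centre of jar_a's ball stopper (30 mm across). A jar held by the ball turns almost freely about the line between the two fingers: lifted slowly by the ball, it swings down and hangs nearly upright (ball 100 mm above base), and settles flat when set down
- jar_b_knob (a point): centre of jar_b's ball stopper (30 mm across). A jar held by the ball turns almost freely about the line between the two fingers: lifted slowly by the ball, it swings down and hangs nearly upright (ball 100 mm above base), and settles flat when set down
- jar_c_knob (a point): centre of jar_c's ball stopper (30 mm across). A jar held by the ball turns almost freely about the line between the two fingers: lifted slowly by the ball, it swings down and hangs nearly upright (ball 100 mm above base), and settles flat when set down
- mate_1: same kind and size of jar but with an orange band, standing in the lane: it is to stay standing there. Origin at the centre of its base, z up. At the lane's right end (-y). May be absent (None): either this one or mate_3 is there
- mate_2: same kind and size of jar but with an orange band, standing in the lane: it is to stay standing there. Origin at the centre of its base, z up. Near the middle of the lane
- mate_3: same kind and size of jar but with an orange band, standing in the lane: it is to stay standing there. Origin at the centre of its base, z up. At the lane's left end (+y). May be absent (None): either this one or mate_1 is there
- salt: ceramic light blue salt pot, 0.20 kg, with a white band and a wooden ball stopper: body 40 x 40 x 55 mm, ball 30 mm across with its centre 85 mm above the base, where it is best held (it swings freely there, like the jars), 100 mm tall. Origin at the centre of the base, z towards the ball. Heavy-footed. Starts standing on the worktop. It belongs on the ledge's board
- pepper: ceramic dark grey pepper pot, 0.20 kg, with a white band and a wooden ball stopper: body 40 x 40 x 55 mm, ball 30 mm across with its centre 85 mm above the base, where it is best held (it swings freely there, like the jars), 100 mm tall. Origin at the centre of the base, z towards the ball. Heavy-footed. Starts standing on the worktop. It belongs on the ledge's board
- mug: white mug, 84 mm across, 100 mm high, handle aside; a bystander to leave alone. Origin at the centre of its underside
- bowl: blue bowl, 140 mm across, 60 mm high; a bystander to leave alone. Origin at the centre of its underside

How it is judged:
By the outcome, as a careful person would: the job done as asked, in the order asked, and still so for the second after the job is handed in, with the robot touching nothing.
Of jar_a, jar_b, jar_c only 2 to 3 are there at a start; the rules pass over those that are not, and their reading is None.
Of mate_1, mate_3 only 1 to 1 are there at a start; the rules pass over those that are not, and their reading is None.
At some moment in a run one of salt, pepper may be knocked a few centimetres aside while the robot is not near it.
Once in a run the grip may slacken for a moment while it holds something.
It also fails if it takes over 210 s, if anything falls off the work surface, if the arm or the gripper's body presses on something with over 40 N, if the wrist force passes 120 N, or if a joint passes its speed limit or range.

ROBOT

A 6-joint arm with a two-finger parallel gripper is mounted at the origin on the work surface. World frame = base frame: x ahead of the robot, y to its left, z up, the work surface at z = 0. Lengths are in m, angles in rad, forces in N, time in s.
With the tool pointing down it reaches from about 0.35 to 0.775 m from the base axis. Payload 5.5 kg.
Tool frame: the origin (TCP) lies between the finger pads; the fingertips stand 22 mm ahead of it and the grasp point (between the pads) lies 3 mm ahead of it; z points along the fingers, y is the line along which they close (so a half turn about z gives the same grasp; the last joint's range is limited). The gripper opens to 85 mm and grips with 20 to 120 N. Pads are 22 mm wide; open, the fingers measure 114 mm over their backs; the gripper's body (76 mm by 85 mm) begins 54 mm behind the grasp point. The pads swing forward as they close: fully open they stand 13 mm farther back than shut.
Start: joints at [1.102, 0.313, 0.046, 1.304, 0, 1.431], TCP at [0.186, 0.544, 0.253] pointing down, gripper open.
Joint ranges: [-2.76, 2.76], [-0.86, 1.69], [-1.03, 1.26], [-2.2, 2.34], [-1.47, 1.5], [-3.14, 3.14]. Speed limits (rad/s): [2.57, 2.57, 3.14, 3.14, 3.14, 3.14].

INTERFACE

Orientations are given as a unit quaternion [w, x, y, z].
In Python, from workcell import env gives the robot as it stands.
- The arm moves only by the shell command python3 nudge.py 'ROWS' [OPENING] [FORCE]. ROWS is a JSON list that holds a single list of rows (three levels of brackets), with 1 to 8 rows, each of 6 numbers: dx, dy, dz in m, then a rotation vector rx, ry, rz in rad; each row is the pose to reach, as a shift and turn from the pose commanded when the command began, along the tool's axes at that moment; what a row does not reach only later rows make up. A row lasts 1/8 s, in which the tool goes at most 0.0625 m and 0.188 rad, less where a joint would pass 70% of its speed; a pose out of reach is approached as far as the arm can. OPENING is the finger opening in m, set as the command begins (- or left out keeps the last). The fingers move at their own pace and stop on an object; FORCE is the grip in N (left out, the last holds). Time passes only in rows, so rows that do not move let the fingers close. It prints the time, the measured TCP pose, the force, the opening and the grip force at its end. Input that does not fit is refused with a message, and nothing moves.
- env.get_state(): the state, without advancing time (a new reading comes with each control period).
- env.read_camera(name): name is "scene" or "top" or "wrist"; returns a dict with "image" (480x640x3 uint8, red, green, blue), "K" (3x3 intrinsics, pixels), "R" (3x3) and "t" (3): a world point X has camera coordinates R X + t. Camera axes: x right, y down, z forward; pixel columns grow to the right and rows downward; lengths in m; the calibration is good to about 2 mm. The wrist camera is an equidistant fisheye: a pixel r from the principal point sees the ray r / f radians off the axis. A picture is of the moment at which its call begins. There is no depth.
- env.hand_in(): hands the job in; it is judged then, once.
The state is a dict: "clock": time; "joint_pos": joint angles; "qvel": joint speeds; "tau": joint torques, N m; "tcp_pos": TCP position; "orientation": TCP orientation; "wrist_force": force on the tool from outside, world axes, zero at the start; "ft_torque": the same for the moment, N m; "finger_gap": finger opening in m; "grip_force": force on a finger pad.
Only numpy, scipy, OpenCV 4.12 (cv2) and the standard library are available. Lean on these libraries where they do the work, as an engineer would, in place of code of your own. Each camera call takes 0.05 s, during which the arm holds its last target. There are 200 camera calls.

## Working session

There is one attempt and no reset: what is moved stays moved. The work goes in short steps, Python scripts to look and compute and a shell command to move; the robot and the scene stay as the last step left them, time stands still between calls to the robot, and variables do not carry over. Pictures are saved under pics/ and viewed, at most 14 in all, crops included, and the job is handed in when it is done.

```bash
ls; mkdir -p pics; python3 - <<'E'
from workcell import env
import cv2,numpy as np
print(env.get_state())
for n in("scene","top","wrist"):
    c=env.read_camera(n); cv2.imwrite(f"pics/{n}0.png",c["image"][:,:,::-1]); print(n,c["K"].tolist(),c["R"].tolist(),c["t"].tolist())
E
```

```text
nudge.py
pics
workcell.py
{'clock': 0.0, 'joint_pos': array([ 1.10238927e+00,  3.14011532e-01,  4.49581106e-02,  1.30356432e+00,
       -1.72326746e-05,  1.43117633e+00]), 'qvel': array([ 9.85749316e-04,  4.87172390e-04,  9.00498873e-04,  1.38748372e-03,
        1.00000050e-03, -7.19944576e-05]), 'tau': array([ 7.60184812e-04, -4.80625498e+01,  2.98533440e+01,  1.92614493e-02,
       -7.17797593e-05, -2.58787253e-06]), 'tcp_pos': array([0.18547659, 0.54377102, 0.25239395]), 'orientation': array([-2.64401359e-04,  1.63653989e-01,  9.86517381e-01, -8.71525465e-04]), 'wrist_force': array([-0.41937218, -0.44004603,  0.09034136]), 'ft_torque': array([0.01442017, 0.06925376, 0.01306889]), 'grip_force': 0.0, 'finger_gap': 0.08552086730220046}
scene [[573.5334959727813, 0.0, 321.8586394788692], [0.0, 573.5334959727813, 229.70951216756242], [0.0, 0.0, 1.0]] [[0.09540237643565516, 0.9953990048221625, 0.00889987468886836], [0.83147632929197, -0.07476939865018943, -0.5505058136410917], [-0.547307500768609, 0.05991959800046285, -0.8347838890263046]] [0.01444820681122234, -0.3701247607291944, 1.8009108345581932]
top [[461.7453913162679, 0.0, 329.66846833637675], [0.0, 461.7453913162679, 240.74023117546665], [0.0, 0.0, 1.0]] [[-0.008576030619896266, -0.9999606602769248, 0.0022648614402702425], [-0.9950680699207063, 0.00831018929024629, -0.09884572311557432], [0.09882301312491493, -0.00310139525009251, -0.9951001926562049]] [-0.06943857052663065, 0.5182838239370967, 1.3845602956692893]
wrist [[371.64829954431775, 0.0, 319.71542031114217], [0.0, 371.64829954431775, 245.29058417245338], [0.0, 0.0, 1.0]] [[0.32283911445483976, 0.9464506567633537, -0.0024618062944120602], [0.8964026607814108, -0.30493076383886825, 0.3216822951432856], [0.30370573903372733, -0.10605839701249808, -0.946844464788762]] [-0.5732750516227709, -0.04232894237468031, 0.38167749423262765]
```
View pics/top0.png

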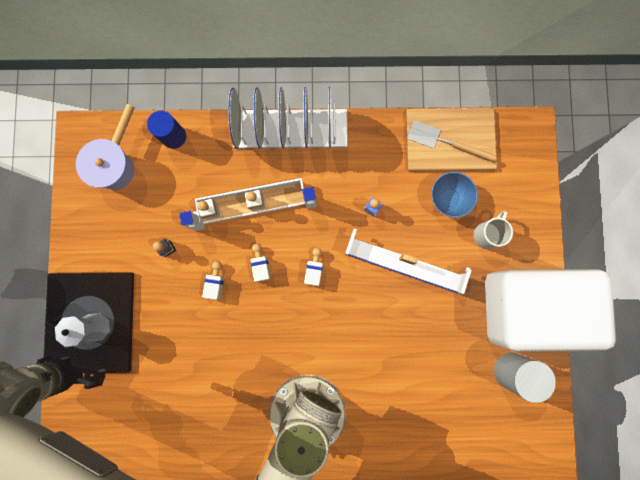

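View pics/scene0.png

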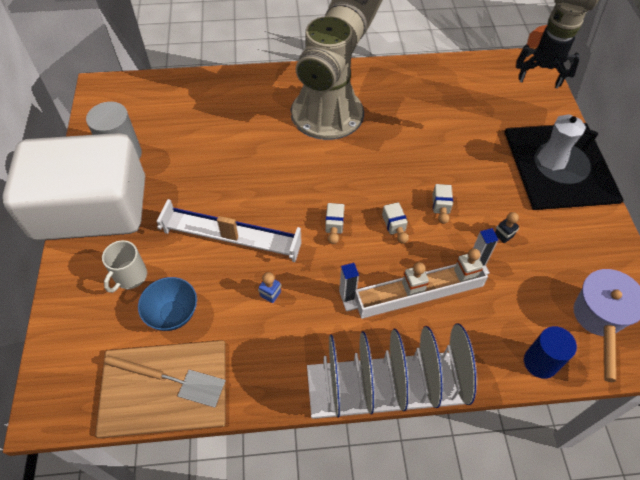

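The top view shows three blue-banded jars with balls at (216,267), (256,248) and (316,253). The rack's uprights are at (187,218) and (309,195), with mates at (205,206) and (252,198). The ledge runs from (352,245) to (467,280), salt is at (374,204) and pepper at (163,246). The scene view agrees. Next I'll zoom in for pixel accuracy.

```bash
python3 - <<'E'
import cv2,numpy as np
a=cv2.imread("pics/top0.png")[165:305,140:500]; b=cv2.imread("pics/scene0.png")[170:320,150:530]
A=cv2.resize(a,(800,311),interpolation=cv2.INTER_CUBIC);B=cv2.resize(b,(800,289),interpolation=cv2.INTER_CUBIC)
def grid(I,x0,y0,s):
    for x in range(x0-x0%20+20,x0+400,20):
        X=int((x-x0)*s)
        if X<800: cv2.line(I,(X,0),(X,6),(0,0,0),1); cv2.putText(I,str(x),(X-8,16),0,.3,(0,0,0),1)
    for y in range(y0-y0%20+20,y0+160,20):
        Y=int((y-y0)*s); cv2.line(I,(0,Y),(6,Y),(0,0,0),1); cv2.putText(I,str(y),(8,Y+3),0,.3,(0,0,0),1)
grid(A,140,165,800/360);grid(B,150,170,800/380)
cv2.imwrite("pics/crop1.png",np.vstack([A,B]))
E
```

View pics/crop1.png

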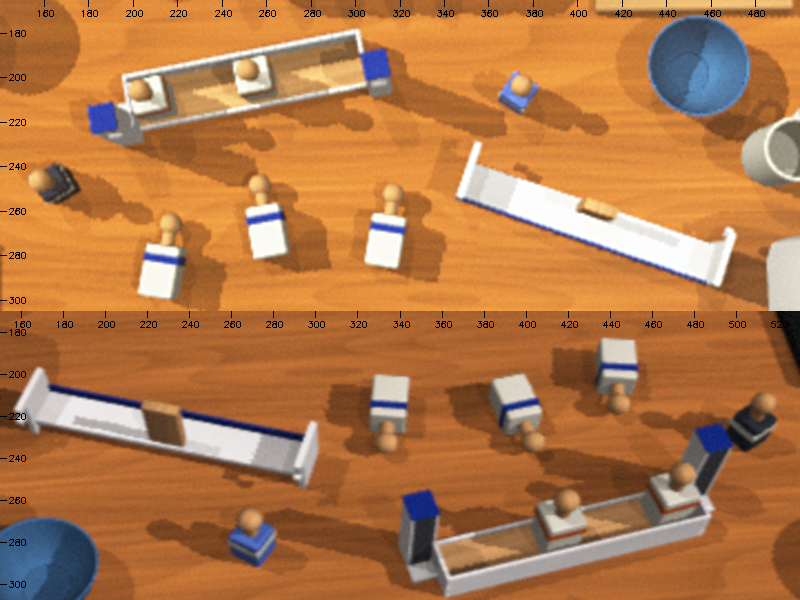

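The enlarged crops give ball, cap and tab pixels in both views. I'll triangulate those roughly, and later refine with the wrist camera.

```bash
cat > h.py <<'E'
from workcell import env
import cv2,numpy as np
from scipy.spatial.transform import Rotation as Ro
def ray(c,u,fish=False):
    K=c["K"]; x=(np.array(u,float)-K[:2,2])/K[0,0]
    if fish:
        r=np.hypot(*x); d=np.array([*(x/r*np.sin(r)),np.cos(r)]) if r>1e-9 else np.array([0,0,1.])
    else: d=np.array([*x,1.])
    R=np.array(c["R"]); d=R.T@d; return -R.T@np.array(c["t"]), d/np.linalg.norm(d)
def tri(rs):
    A=sum(np.eye(3)-np.outer(d,d) for o,d in rs); b=sum((np.eye(3)-np.outer(d,d))@o for o,d in rs)
    X=np.linalg.solve(A,b); return X,max(np.linalg.norm((np.eye(3)-np.outer(d,d))@(X-o)) for o,d in rs)
def plane(r,z): o,d=r; return o+d*(z-o[2])/d[2]
def proj(c,X,fish=False):
    p=np.array(c["R"])@np.array(X)+np.array(c["t"]); K=c["K"]
    if fish:
        r=np.hypot(p[0],p[1]); th=np.arctan2(r,p[2]); return K[:2,2]+K[0,0]*th*p[:2]/r
    return K[:2,2]+K[0,0]*p[:2]/p[2]
def pose():
    s=env.get_state(); q=s["orientation"]; return s["tcp_pos"],Ro.from_quat([q[1],q[2],q[3],q[0]]),s
def totool(target, yaw=None, Rp=None):
    """shift in tool axes from measured pose to target (TCP); yaw = wanted world direction of tool y (closing line)"""
    p,R,s=pose(); d=R.inv().apply(np.array(target)-p); out=[*d.round(4)]
    if yaw is not None:
        a=np.array([np.cos(yaw),np.sin(yaw),0]); best=[]
        for sgn in(1,-1):
            y=a*sgn; z=np.array([0,0,-1.]); M=np.c_[np.cross(y,z),y,z]
            best.append((R.inv()*Ro.from_matrix(M)).as_rotvec())
        out+=[b.round(3).tolist() for b in best]
    return out, "q6",s["joint_pos"][5].round(2)
E
python3 - <<'E'
from h import *
T,S=env.read_camera("top"),env.read_camera("scene")
P=dict(A=((217,265.8),(444,217.2)),B=((257,248.3),(403.2,237.5)),C=((316.4,252.3),(333.8,238)),m3=((203,206),(474,255.1)),m2=((251.2,196.5),(418.9,269.6)),salt=((374.5,203.3),(268.8,279)),pep=((158,246),(512.5,218.3)),capL=((186.4,218.1),(488.7,236.4)),capR=((308.8,194.3),(349.5,270.7)),tab=((410,258.6),(227.9,218.8)))
for k,(a,b) in P.items(): X,e=tri([ray(T,a),ray(S,b)]); print(k,(X*1000).round(0),round(e*1000,1))
# jar body base-end midpoints in top view, planes
for k,b in dict(A=((161/2.222+140),(297/2.222+165)),B=(268/2.222+140,256/2.222+165),C=(384/2.222+140,266/2.222+165)).items(): print(k,'base',(plane(ray(T,b),.04)*1000).round(0))
for k,b in dict(brL=(468/2.222+140,170/2.222+165),brR=(722/2.222+140,257/2.222+165)).items(): print(k,(plane(ray(T,b),.075)*1000).round(0))
E
```

```text
A [445. 272.  23.] 2.8
B [497. 152.  20.] 2.8
C [483. -31.  22.] 1.9
m3 [615. 296. 103.] 2.0
m2 [642. 155. 102.] 1.3
salt [ 623. -205.   81.] 2.0
pep [501. 431.  80.] 1.5
capL [577. 337. 123.] 2.0
capR [642. -13. 125.] 1.4
tab [ 456. -300.  108.] 3.3
A base [345. 278.  40.]
B base [399. 134.  40.]
C base [384. -22.  40.]
brL [ 510. -135.   75.]
brR [ 392. -468.   75.]
```

```bash
python3 - <<'E'
from h import *
c=env.read_camera("wrist"); p,R,s=pose(); o=-np.array(c["R"]).T@c["t"]
print("cam in tool",R.inv().apply(o-p), "axis",R.inv().apply(np.array(c["R"])[2]))
print(totool((.42,.14,.30),np.pi/2))
E
```

```text
cam in tool [ 0.08270266 -0.00060563 -0.12097542] axis [-0.32189598 -0.00097281  0.94677454]
([np.float64(-0.3523), np.float64(-0.3068), np.float64(-0.0469), [-0.001, -0.0, -0.329], [-0.0, 0.001, 2.813]], 'q6', np.float64(1.43))
```

```bash
python3 nudge.py '[[[-0.04, -0.035, -0.006, 0, 0, -0.04], [-0.09, -0.078, -0.012, 0, 0, -0.09], [-0.14, -0.12, -0.02, 0, 0, -0.14], [-0.19, -0.165, -0.025, 0, 0, -0.19], [-0.24, -0.21, -0.03, 0, 0, -0.24], [-0.29, -0.25, -0.04, 0, 0, -0.29], [-0.335, -0.29, -0.045, 0, 0, -0.31], [-0.352, -0.307, -0.047, 0, 0, -0.329]]]' 0.085 && python3 nudge.py '[[[0, 0, 0, 0, 0, 0], [0, 0, 0, 0, 0, 0]]]' && python3 - <<'E'
from h import *
c=env.read_camera("wrist"); cv2.imwrite("pics/w1.png",c["image"][:,:,::-1])
import pickle; pickle.dump({k:np.array(v) for k,v in c.items()},open("w1.pkl","wb"))
for k,X in dict(A=(.445,.272,.023),B=(.497,.152,.023),C=(.483,-.031,.023)).items(): print(k,proj(c,X,True))
E
```

```text
clock: 1.3
tcp_pos: [0.4209, 0.1377, 0.3008]
orientation: [0.001, 0.001, 1.0, 0.0]
wrist_force: [0.3, 0.6, -0.2]
finger_gap: 0.0853
grip_force: 0.0
clock: 1.55
tcp_pos: [0.4193, 0.1402, 0.3002]
orientation: [-0.0, 0.0, 1.0, 0.0]
wrist_force: [-0.9, 0.5, -0.4]
finger_gap: 0.0849
grip_force: 0.0
A [435.35724097 223.35918639]
B [330.68347046 266.16095804]
C [177.88186964 254.34961213]
```

View pics/w1.png

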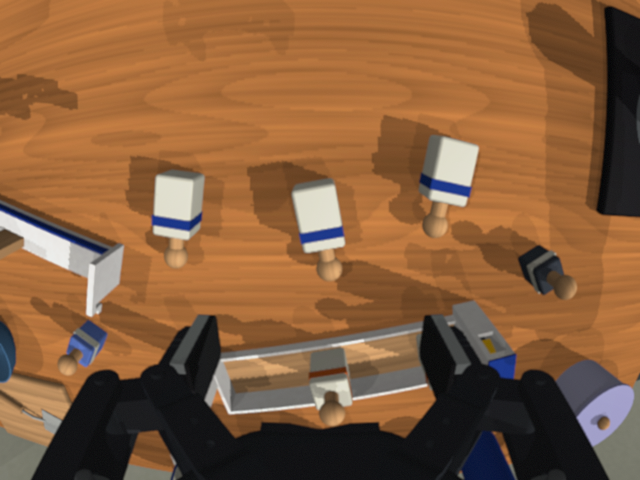

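The wrist view shows the balls at A (435,226), B (330,268) and C (176,257), all within 3 px of prediction. The base-edge midpoints are near (454,142), (314,183) and (181,173).

```bash
python3 - <<'E'
from h import *; import pickle
c=pickle.load(open("w1.pkl","rb")); T,S=env.read_camera("top"),env.read_camera("scene")
P=dict(A=((217,265.8),(444,217.2),(435,226),(454.5,142)),B=((257,248.3),(403.2,237.5),(330,268),(314,183)),C=((316.4,252.3),(333.8,238),(176,257),(181,173.5)))
for k,(a,b,w,e) in P.items():
    X,r=tri([ray(T,a),ray(S,b),ray(c,w,True)]); X2=plane(ray(c,w,True),.023); E_=plane(ray(c,e,True),.046); d=X2-E_; yaw=np.arctan2(d[1],d[0])
    print(k,(X*1000).round(1),round(r*1000,1),(X2*1000).round(1),"len",np.hypot(*d[:2]).round(3),"axis yaw",np.degrees(yaw).round(1))
    X2[2]=.026; print(totool(X2,yaw+np.pi/2))
# more wrist points: salt, pepper, mate2 ball with coarse picks
for k,(a,b,w) in dict(salt=((374.5,203.3),(268.8,279),(67,365)),pep=((158,246),(512.5,218.3),(565,287)),m2=((251.2,196.5),(418.9,269.6),(332,411))).items(): X,r=tri([ray(T,a),ray(S,b),ray(c,w,True)]);print(k,(X*1000).round(1),round(r*1000,1))
E
```

```text
A [446.  271.3  26.1] 3.1 [448.2 271.8  23. ] len 0.098 axis yaw -4.6
([np.float64(-0.0295), np.float64(0.1307), np.float64(0.2742), [0.0, -0.0, 0.083], [0.001, 0.0, -3.059]], 'q6', np.float64(0.14))
B [498.3 151.1  22.8] 3.2 [499.3 151.2  23. ] len 0.104 axis yaw 9.8
([np.float64(-0.0804), np.float64(0.01), np.float64(0.2742), [0.0, -0.0, -0.169], [-0.001, -0.0, 2.973]], 'q6', np.float64(0.14))
C [484.4 -31.8  25.7] 2.4 [486.4 -34.   23. ] len 0.106 axis yaw -14.3
([np.float64(-0.0671), np.float64(-0.1752), np.float64(0.2741), [0.0, -0.0, 0.252], [0.001, 0.0, -2.89]], 'q6', np.float64(0.14))
salt [ 623.2 -205.6   85.4] 3.2
pep [502.5 430.2  82.9] 2.4
m2 [642.7 154.2 106. ] 2.0
```

```bash
python3 - <<'E'
from h import *; import pickle
w=pickle.load(open("w1.pkl","rb")); T=env.read_camera("top")
def run(c,fish,cents):
    I=c["image"]; hsv=cv2.cvtColor(I,cv2.COLOR_RGB2HSV); m=((hsv[...,1]<70)&(hsv[...,2]>150)).astype(np.uint8)
    n,l,s,ce=cv2.connectedComponentsWithStats(m)
    for k,u in cents.items():
        i=l[int(u[1]),int(u[0])]; 
        cn=max(cv2.findContours((l==i).astype(np.uint8),0,2)[0],key=cv2.contourArea)[:,0]
        pts=np.array([plane(ray(c,p,fish),.046)[:2] for p in cn],np.float32)*1000
        r=cv2.minAreaRect(pts); print(k,"rect",np.round(r[0]),np.round(r[1]),round(r[2],1))
run(T,False,dict(A=(213,290),B=(260,273),C=(314,278)))
run(w,True,dict(A=(450,165),B=(315,205),C=(180,195)))
E
```

```text
A rect [185. 324.] [731. 210.] 6.2
B rect [556. -45.] [2028. 1456.] 89.6
C rect [408. -21.] [46. 47.] 80.1
A rect [371. 283.] [44. 46.] 80.6
B rect [424. 137.] [46. 45.] 10.4
C rect [409. -14.] [57. 49.] 83.2
```

```bash
python3 nudge.py '[[[-0.02, 0.003, 0.05, 0, 0, -0.05], [-0.04, 0.006, 0.10, 0, 0, -0.09], [-0.06, 0.009, 0.15, 0, 0, -0.13], [-0.075, 0.011, 0.2, 0, 0, -0.17], [-0.079, 0.011, 0.235, 0, 0, -0.183], [-0.079, 0.011, 0.26, 0, 0, -0.183], [-0.079, 0.011, 0.272, 0, 0, -0.183], [-0.079, 0.011, 0.272, 0, 0, -0.183]]]' 0.085 && python3 nudge.py '[[[0, 0, 0, 0, 0, 0], [0, 0, 0, 0, 0, 0], [0, 0, 0, 0, 0, 0], [0, 0, 0, 0, 0, 0], [0, 0, 0, 0, 0, 0], [0, 0, 0, 0, 0, 0]]]' 0.02 60
```

```text
clock: 2.75
tcp_pos: [0.498, 0.1516, 0.0279]
orientation: [-0.001, -0.092, 0.996, 0.0]
wrist_force: [0.5, -0.5, 0.5]
finger_gap: 0.0847
grip_force: 0.0
clock: 3.5
tcp_pos: [0.4996, 0.1512, 0.029]
orientation: [0.001, -0.091, 0.996, 0.0]
wrist_force: [-0.5, 0.1, 5.2]
finger_gap: 0.0271
grip_force: 58.7
```

```bash
python3 nudge.py '[[[0, 0, -0.01, 0, 0, 0], [0, 0, -0.02, 0, 0, 0], [0, 0, -0.03, 0, 0, 0], [0, 0, -0.045, 0, 0, 0], [0, 0, -0.06, 0, 0, 0], [0, 0, -0.075, 0, 0, 0], [0, 0, -0.09, 0, 0, 0], [0, 0, -0.105, 0, 0, 0]]]' - && python3 nudge.py '[[[0, 0, -0.015, 0, 0, 0], [0, 0, -0.03, 0, 0, 0], [0, 0, -0.045, 0, 0, 0], [0, 0, -0.06, 0, 0, 0], [0, 0, -0.07, 0, 0, 0], [0, 0, -0.07, 0, 0, 0]]]' - && python3 - <<'E'
from h import *
I=cv2.imread("pics/w1.png"); a=cv2.resize(I[295:430,180:530],(800,308),interpolation=cv2.INTER_CUBIC)
t=cv2.imread("pics/top0.png")[170:240,175:330]; b=cv2.resize(t,(646,292),interpolation=cv2.INTER_CUBIC)
w=env.read_camera("wrist")["image"][:,:,::-1]; 
b=np.hstack([b,cv2.resize(w[120:480,230:420],(154,292))])
cv2.imwrite("pics/crop2.png",np.vstack([a,b]))
c=env.read_camera("wrist"); cv2.imwrite("pics/w2.png",c["image"][:,:,::-1])
E
```

```text
clock: 4.5
tcp_pos: [0.4987, 0.151, 0.1344]
orientation: [0.0, -0.091, 0.996, 0.0]
wrist_force: [1.1, -1.3, -2.8]
finger_gap: 0.0273
grip_force: 59.1
clock: 5.25
tcp_pos: [0.4993, 0.1511, 0.2042]
orientation: [0.001, -0.091, 0.996, 0.0]
wrist_force: [-0.7, -0.3, -3.1]
finger_gap: 0.0269
grip_force: 59.1
```

View pics/crop2.png

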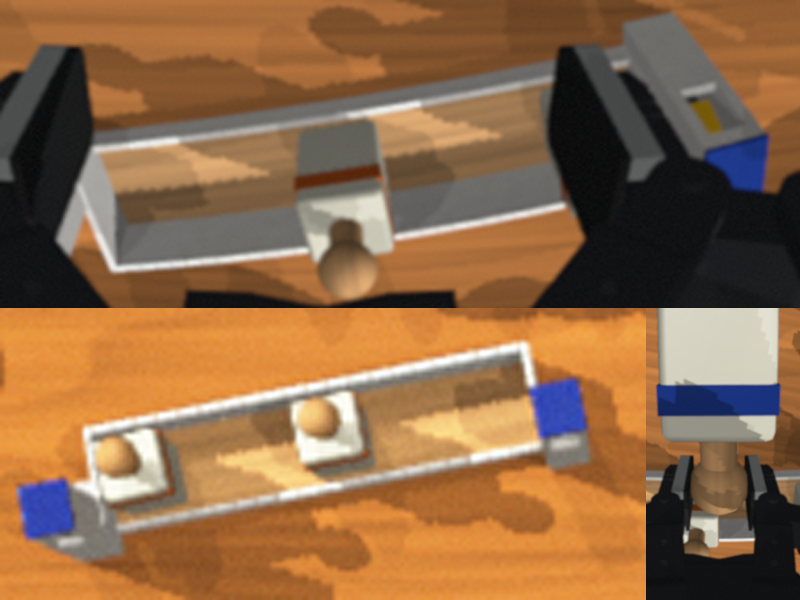

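Jar B hangs between the fingers. The crops give rack corners in the top view at about (195.6,198.8) and (301,178.4), with the lip line from (203.8,222.5) to (304.6,203.8).

```bash
python3 - <<'E'
from h import *; import pickle
w=pickle.load(open("w1.pkl","rb")); T=env.read_camera("top")
pr=lambda n,X:print(n,(X*1000).round(1))
BL=plane(ray(T,(195.6,198.8)),.05);BR=plane(ray(T,(301,178.4)),.05);pr("BL",BL);pr("BR",BR)
F1=plane(ray(T,(203.8,222.5)),.016);F2=plane(ray(T,(304.6,203.8)),.016);pr("F1",F1);pr("F2",F2)
wb=plane(ray(w,(229.4,412.7),True),.05);pr("BRw",wb)
W1=plane(ray(w,(258.7,355.4),True),.016);W2=plane(ray(w,(363.7,339.6),True),.016);pr("W1",W1);pr("W2",W2)
cl=plane(ray(T,(186.3,218.2)),.13);cr=plane(ray(T,(308.9,194)),.13);pr("capL",cl);pr("capR",cr)
S=env.read_camera("scene");pr("BRtri",tri([ray(T,(301,178.4)),ray(w,(229.4,412.7),True)])[0])
for a,b in((BL,BR),(F1,F2),(W1,W2),(cl,cr)):
    d=a-b; print("yaw",np.degrees(np.arctan2(-d[0],d[1])).round(2),np.hypot(*d[:2]).round(4))
ps=np.radians(10.6);X=np.array([np.cos(ps),np.sin(ps)]);Y=np.array([-X[1],X[0]])
for n,p in dict(BL=BL,BR=BR,F1=F1,F2=F2,wb=wb,W1=W1,W2=W2,cl=cl,cr=cr).items():print(n,(X@p[:2]*1000).round(1),(Y@p[:2]*1000).round(1))
# hanging jar check
c=env.read_camera("wrist");p,R,s=pose();g=p+R.apply([0,0,.003])
for h in(0,.1):print("proj below",h,proj(c,g-[0,0,h],True))
E
```

```text
BL [646.2 331.   50. ]
BR [706.6  11.8  50. ]
F1 [578.4 314.   16. ]
F2 [634.4   2.9  16. ]
BRw [708.3  13.6  50. ]
W1 [629.4  57.7  16. ]
W2 [603.1 196.3  16. ]
capL [575. 333. 130.]
capR [642.  -15.3 130. ]
BRtri [707.   12.8  50.6]
yaw 10.71 0.3248
yaw 10.19 0.3162
yaw -169.25 0.1411
yaw 10.88 0.3547
BL 696.1 206.4
BR 696.7 -118.4
F1 626.3 202.3
F2 624.1 -113.9
wb 698.7 -116.9
W1 629.3 -59.1
W2 628.9 82.1
cl 626.5 221.5
cr 628.2 -133.2
proj below 0 [321.36090773 342.88843047]
proj below 0.1 [320.86959648 255.763538  ]
```

View pics/w2.png

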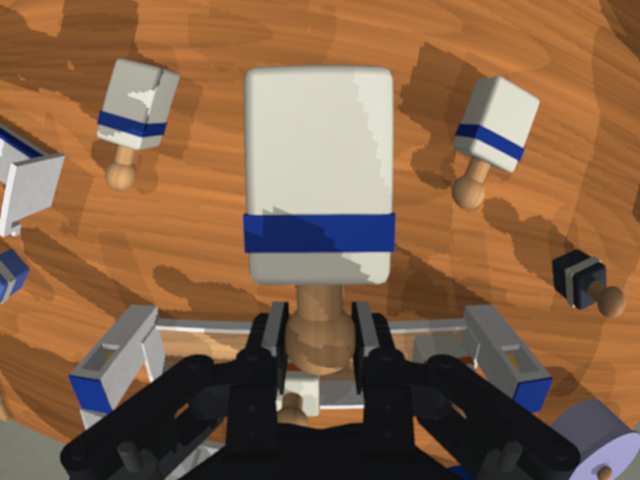

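W2 shows jar B's body at rows 68–285, so the jar is still horizontal. The 60 N pinch holds it rigid, so I'll ease the grip to let it swing.

```bash
python3 nudge.py '[[[0, 0, 0, 0, 0, 0], [0, 0, 0, 0, 0, 0], [0, 0, 0, 0, 0, 0], [0, 0, 0, 0, 0, 0]]]' - 28 && python3 - <<'E'
from h import *
c=env.read_camera("wrist"); cv2.imwrite("pics/w3.png",c["image"][:,:,::-1])
hsv=cv2.cvtColor(c["image"],cv2.COLOR_RGB2HSV);m=((hsv[...,0]>105)&(hsv[...,0]<130)&(hsv[...,1]>150)).astype(np.uint8)
n,l,s,ce=cv2.connectedComponentsWithStats(m)
for i in range(1,n):
    if s[i,4]>300: print(s[i],ce[i].round())
E
```

```text
clock: 6.0
tcp_pos: [0.4987, 0.151, 0.2033]
orientation: [0.0, -0.091, 0.996, 0.0]
wrist_force: [0.7, 0.5, -3.8]
finger_gap: 0.0268
grip_force: 59.1
[ 98 112  67  25 754] [130. 126.]
[457 125  66  35 786] [490. 139.]
[  0 129  41  29 304] [ 18. 145.]
[ 244  214  151   38 5337] [319. 233.]
[ 69 376  43  39 932] [ 90. 395.]
[513 378  39  35 854] [532. 394.]
```

```bash
cat > band.py <<'E'
from h import *
c=env.read_camera("wrist"); hsv=cv2.cvtColor(c["image"],cv2.COLOR_RGB2HSV);m=((hsv[...,0]>105)&(hsv[...,0]<130)&(hsv[...,1]>150)).astype(np.uint8)
m[:, :230]=0; m[:,410:]=0
n,l,s,ce=cv2.connectedComponentsWithStats(m)
for i in range(1,n):
    if s[i,4]>800:
        cn=max(cv2.findContours((l==i).astype(np.uint8),0,2)[0],key=cv2.contourArea); print("band",s[i],ce[i].round(),cv2.minAreaRect(cn))
E
python3 nudge.py '[[[0, 0, 0, 0, 0, 0], [0, 0, 0, 0, 0, 0], [0, 0, 0, 0, 0, 0], [0, 0, 0, 0, 0, 0]]]' 0.02 28 && python3 band.py
```

```text
clock: 6.55
tcp_pos: [0.4987, 0.151, 0.2033]
orientation: [0.0, -0.091, 0.996, 0.0]
wrist_force: [0.2, -0.5, -3.6]
finger_gap: 0.0268
grip_force: 59.1
band [ 244  214  151   38 5336] [319. 233.] ((319.0, 232.5), (150.0, 37.0), 0.0)
```

```bash
python3 nudge.py '[[[0, 0, 0.03, 0, 0, 0], [0, 0, 0.06, 0, 0, 0], [0, 0, 0.09, 0, 0, 0], [0, 0, 0.12, 0, 0, 0], [0, 0, 0.145, 0, 0, 0], [0, 0, 0.165, 0, 0, 0], [0, 0, 0.176, 0, 0, 0], [0, 0, 0.176, 0, 0, 0]]]' && python3 nudge.py '[[[0, 0, 0, 0, 0, 0], [0, 0, 0, 0, 0, 0]]]' 0.045 25  && python3 nudge.py '[[[0, 0, 0, 0, 0, 0], [0, 0, 0, 0, 0, 0], [0, 0, 0, 0, 0, 0], [0, 0, 0, 0, 0, 0]]]' 0.026 25
```

```text
clock: 7.6
tcp_pos: [0.4992, 0.1511, 0.0278]
orientation: [0.0, -0.091, 0.996, 0.0]
wrist_force: [-1.2, 0.7, 4.5]
finger_gap: 0.029
grip_force: 19.7
clock: 7.85
tcp_pos: [0.4988, 0.151, 0.0278]
orientation: [0.0, -0.091, 0.996, 0.0]
wrist_force: [-0.3, 0.4, 0.4]
finger_gap: 0.0452
grip_force: 0.0
clock: 8.35
tcp_pos: [0.499, 0.1511, 0.0276]
orientation: [0.0, -0.091, 0.996, 0.0]
wrist_force: [-0.7, 0.2, 3.3]
finger_gap: 0.0283
grip_force: 24.4
```

```bash
python3 nudge.py '[[[0, 0, -0.01, 0, 0, 0], [0, 0, -0.02, 0, 0, 0], [0, 0, -0.03, 0, 0, 0], [0, 0, -0.045, 0, 0, 0], [0, 0, -0.06, 0, 0, 0], [0, 0, -0.075, 0, 0, 0], [0, 0, -0.09, 0, 0, 0], [0, 0, -0.105, 0, 0, 0]]]' && python3 nudge.py '[[[0, 0, -0.015, 0, 0, 0], [0, 0, -0.03, 0, 0, 0], [0, 0, -0.04, 0, 0, 0], [0, 0, -0.04, 0, 0, 0]]]' && python3 band.py
```

```text
clock: 9.35
tcp_pos: [0.499, 0.1511, 0.1335]
orientation: [0.0, -0.091, 0.996, 0.0]
wrist_force: [-0.7, -0.1, -3.1]
finger_gap: 0.0285
grip_force: 24.8
clock: 9.85
tcp_pos: [0.4992, 0.1511, 0.1732]
orientation: [0.001, -0.091, 0.996, 0.0]
wrist_force: [0.3, 0.9, -3.3]
finger_gap: 0.028
grip_force: 24.8
```

```bash
python3 - <<'E'
from h import *
c=env.read_camera("wrist"); s=env.read_camera("scene")
cv2.imwrite("pics/w4.png",np.hstack([cv2.resize(c["image"][:,:,::-1],(480,360)),s["image"][120:300,320:480,::-1].repeat(2,0).repeat(2,1)]))
E
```

```text
(no output)
```

View pics/w4.png

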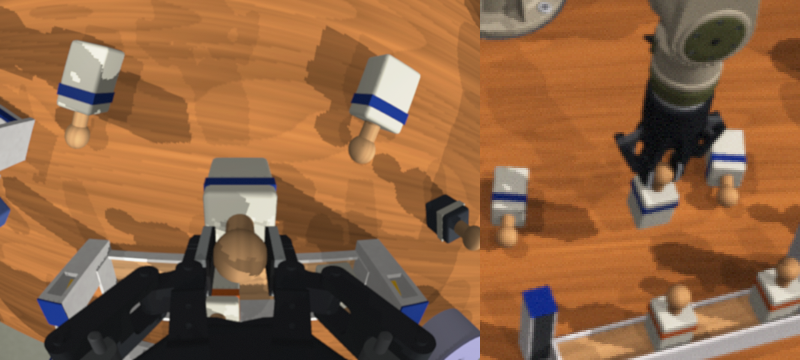

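Jar B hangs upright at 25 N with its band clear, and its faces line up with the fingers. Next I'll work out the slot moves.

```bash
cat >> h.py <<'E'
PS=np.radians(10.6);RX=np.array([np.cos(PS),np.sin(PS),0]);RY=np.array([-RX[1],RX[0],0]);RO=np.array([.6431,.1652,0])
def rk(x,y,z): return RO+RX*x+RY*y+np.array([0,0,z])
def rows(target,yaw): 
    o=totool(target,yaw); print((np.array(target)).round(3),o)
E
python3 - <<'E'
from h import *
rows(rk(-75,-68,0)*0+rk(-.075,-.068,.165),PS); rows(rk(0,-.068,.115),PS)
E
```

```text
[0.582 0.085 0.165] ([np.float64(-0.0701), np.float64(-0.0805), np.float64(0.0066), [-0.001, -0.001, 1.569], [0.001, -0.001, -1.573]], 'q6', np.float64(-0.04))
[0.656 0.098 0.115] ([np.float64(-0.1452), np.float64(-0.0804), np.float64(0.0566), [-0.001, -0.001, 1.569], [0.001, -0.001, -1.573]], 'q6', np.float64(-0.04))
```

```bash
python3 nudge.py '[[[-0.005, -0.01, 0.006, 0, 0, 0.15], [-0.015, -0.02, 0.006, 0, 0, 0.33], [-0.025, -0.03, 0.006, 0, 0, 0.51], [-0.035, -0.04, 0.006, 0, 0, 0.69], [-0.045, -0.05, 0.006, 0, 0, 0.87], [-0.055, -0.06, 0.006, 0, 0, 1.05], [-0.065, -0.07, 0.006, 0, 0, 1.23], [-0.07, -0.08, 0.006, 0, 0, 1.41]]]' && python3 nudge.py '[[[0, 0, 0, 0, 0, 0.12], [0, 0, 0, 0, 0, 0.16], [0, 0, 0, 0, 0, 0.16]]]' && python3 - <<'E'
from h import *
p,R,s=pose(); d=p-RO; print("rack",(d@RX).round(4),(d@RY).round(4),p[2].round(4)); rows(rk(0,-.068,.115),PS)
E
```

```text
clock: 11.0
tcp_pos: [0.5822, 0.0848, 0.1652]
orientation: [-0.001, 0.578, 0.816, -0.0]
wrist_force: [0.1, -0.8, -2.2]
finger_gap: 0.0283
grip_force: 24.9
clock: 11.38
tcp_pos: [0.5816, 0.085, 0.1654]
orientation: [-0.001, 0.639, 0.769, -0.001]
wrist_force: [0.6, 0.4, -2.2]
finger_gap: 0.0282
grip_force: 24.9
rack -0.0752 -0.0675 0.1654
[0.656 0.098 0.115] ([np.float64(-0.0005), np.float64(0.0752), np.float64(0.0503), [-0.002, -0.0, -0.001], [-0.0, 0.003, 3.141]], 'q6', np.float64(1.4))
```

```bash
python3 nudge.py '[[[0, 0.01, 0, 0, 0, 0], [0, 0.025, 0, 0, 0, 0], [0, 0.04, 0, 0, 0, 0], [0, 0.055, 0, 0, 0, 0], [0, 0.067, 0, 0, 0, 0], [0, 0.074, 0, 0, 0, 0], [0, 0.075, 0, 0, 0, 0], [0, 0.075, 0, 0, 0, 0]]]' && python3 nudge.py '[[[0, 0, 0.015, 0, 0, 0], [0, 0, 0.03, 0, 0, 0], [0, 0, 0.04, 0, 0, 0], [0, 0, 0.045, 0, 0, 0], [0, 0, 0.048, 0, 0, 0], [0, 0, 0.051, 0, 0, 0], [0, 0, 0.053, 0, 0, 0], [0, 0, 0.053, 0, 0, 0]]]'
```

```text
clock: 12.38
tcp_pos: [0.6555, 0.0988, 0.1662]
orientation: [-0.0, 0.639, 0.769, -0.0]
wrist_force: [-0.3, 0.4, -1.1]
finger_gap: 0.0284
grip_force: 25.0
clock: 13.38
tcp_pos: [0.6582, 0.0995, 0.1186]
orientation: [0.003, 0.639, 0.769, 0.003]
wrist_force: [-4.0, 0.8, 17.1]
finger_gap: 0.0282
grip_force: 26.5
```

```bash
python3 nudge.py '[[[0, 0, -0.003, 0, 0, 0], [0, 0, -0.004, 0, 0, 0], [0, 0, -0.004, 0, 0, 0]]]' 0.034 25 && python3 nudge.py '[[[0, 0, -0.004, 0, 0, 0], [0, 0, -0.004, 0, 0, 0], [0, 0, -0.015, 0, 0, 0], [0, 0, -0.04, 0, 0, 0], [0, 0, -0.07, 0, 0, 0], [0, 0, -0.1, 0, 0, 0], [0, 0, -0.12, 0, 0, 0], [0, 0, -0.12, 0, 0, 0]]]' 0.055 && python3 - <<'E'
from h import *
s=env.read_camera("scene")["image"][200:320,310:530,::-1];t=env.read_camera("top")["image"][165:245,170:330,::-1]
cv2.imwrite("pics/c5.png",np.vstack([cv2.resize(s,(550,300),interpolation=2),cv2.resize(t,(550,275),interpolation=2)]))
E
```

```text
clock: 13.75
tcp_pos: [0.656, 0.0988, 0.1172]
orientation: [0.0, 0.639, 0.769, 0.0]
wrist_force: [-0.7, 0.0, -0.7]
finger_gap: 0.0342
grip_force: 0.0
clock: 14.75
tcp_pos: [0.657, 0.0989, 0.24]
orientation: [0.002, 0.639, 0.769, 0.002]
wrist_force: [0.7, -0.8, -0.5]
finger_gap: 0.0551
grip_force: 0.0
```

View pics/c5.png

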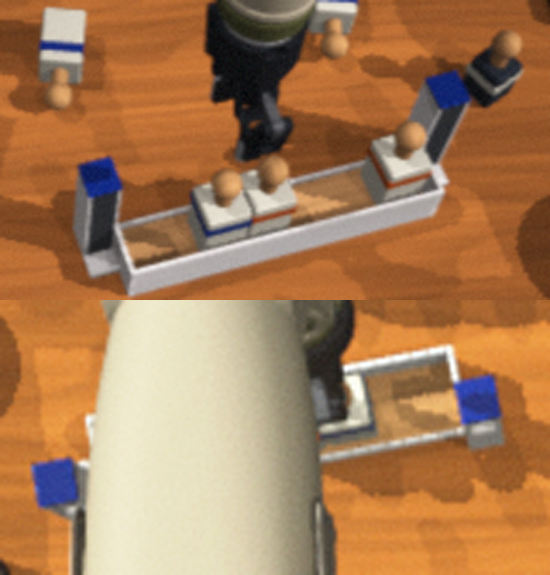

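Jar B stands flat in the lane beside mate_2 (scene ball about (401,274)), and mate_2 hasn't moved. Next is jar C.

```bash
python3 - <<'E'
from h import *
rows((.4845,-.0325,.13),np.radians(81.5)); rows((.4845,-.0325,.0275),np.radians(81.5))
E
```

```text
[ 0.484 -0.032  0.13 ] ([np.float64(-0.0978), np.float64(-0.1924), np.float64(0.1071), [0.0, -0.0, -1.238], [-0.0, -0.0, 1.903]], 'q6', np.float64(1.42))
[ 0.484 -0.032  0.028] ([np.float64(-0.0978), np.float64(-0.1924), np.float64(0.2096), [0.0, -0.0, -1.238], [-0.0, -0.0, 1.903]], 'q6', np.float64(1.42))
```

```bash
python3 nudge.py '[[[-0.012, -0.025, 0, 0, 0, -0.15], [-0.025, -0.05, 0, 0, 0, -0.32], [-0.04, -0.08, 0, 0, 0, -0.5], [-0.055, -0.11, 0, 0, 0, -0.68], [-0.07, -0.14, 0.02, 0, 0, -0.86], [-0.085, -0.17, 0.05, 0, 0, -1.04], [-0.098, -0.192, 0.09, 0, 0, -1.2], [-0.098, -0.192, 0.107, 0, 0, -1.238]]]' 0.07 && python3 nudge.py '[[[0, 0, 0, 0, 0, 0], [0, 0, 0, 0, 0, 0]]]' && python3 - <<'E'
from h import *
c=env.read_camera("wrist"); print(proj(c,(.4845,-.0325,.023),True)); cv2.imwrite("pics/w6.png",c["image"][:,:,::-1])
hsv=cv2.cvtColor(c["image"],cv2.COLOR_RGB2HSV);m=((hsv[...,0]>105)&(hsv[...,0]<130)&(hsv[...,1]>150)).astype(np.uint8); m[:,:200]=0;m[:,440:]=0
n,l,s,ce=cv2.connectedComponentsWithStats(m);
for i in range(1,n):
    if s[i,4]>800:
        cn=max(cv2.findContours((l==i).astype(np.uint8),0,2)[0],key=cv2.contourArea); print("band",s[i],ce[i].round(),cv2.minAreaRect(cn))
rows((.4845,-.0325,.0275),np.radians(81.5))
E
```

```text
clock: 15.85
tcp_pos: [0.4808, -0.0328, 0.1269]
orientation: [-0.003, 0.074, 0.997, 0.0]
wrist_force: [0.4, 1.0, 0.3]
finger_gap: 0.0701
grip_force: 0.0
clock: 16.1
tcp_pos: [0.4854, -0.0326, 0.1305]
orientation: [0.0, 0.075, 0.997, 0.0]
wrist_force: [0.2, -0.0, -0.3]
finger_gap: 0.0698
grip_force: 0.0
[320.80600133 251.49964648]
band [ 280  175   81   21 1472] [320. 185.] ((320.00103759765625, 184.96055603027344), (80.49844360351562, 18.23052978515625), 1.5074357986450195)
[ 0.484 -0.032  0.028] ([np.float64(0.0014), np.float64(-0.0001), np.float64(0.1034), [0.0, 0.001, -0.001], [0.002, -0.0, 3.141]], 'q6', np.float64(-0.08))
```

```bash
python3 nudge.py '[[[0, 0, 0.02, 0, 0, 0.01], [0, 0, 0.045, 0, 0, 0.025], [0, 0, 0.07, 0, 0, 0.025], [0, 0, 0.09, 0, 0, 0.025], [0, 0, 0.1, 0, 0, 0.025], [0, 0, 0.103, 0, 0, 0.025], [0, 0, 0.103, 0, 0, 0.025]]]' && python3 nudge.py '[[[0, 0, 0, 0, 0, 0], [0, 0, 0, 0, 0, 0], [0, 0, 0, 0, 0, 0], [0, 0, 0, 0, 0, 0], [0, 0, 0, 0, 0, 0]]]' 0.026 25 && python3 nudge.py '[[[0, 0, -0.01, 0, 0, 0], [0, 0, -0.02, 0, 0, 0], [0, 0, -0.03, 0, 0, 0], [0, 0, -0.045, 0, 0, 0], [0, 0, -0.06, 0, 0, 0], [0, 0, -0.075, 0, 0, 0], [0, 0, -0.09, 0, 0, 0], [0, 0, -0.105, 0, 0, 0]]]' && python3 nudge.py '[[[0, 0, -0.015, 0, 0, 0], [0, 0, -0.025, 0, 0, 0], [0, 0, -0.035, 0, 0, 0], [0, 0, -0.035, 0, 0, 0]]]' && python3 band.py && python3 - <<'E'
from h import *
rows(rk(-.085,-.125,.168),PS)
E
```

```text
clock: 17.02
tcp_pos: [0.4856, -0.0327, 0.0279]
orientation: [0.001, 0.087, 0.996, -0.0]
wrist_force: [-1.0, 0.1, -0.2]
finger_gap: 0.07
grip_force: 0.0
clock: 17.65
tcp_pos: [0.4855, -0.0328, 0.0277]
orientation: [0.001, 0.087, 0.996, -0.0]
wrist_force: [-0.2, 0.4, 4.1]
finger_gap: 0.0283
grip_force: 24.4
clock: 18.65
tcp_pos: [0.4855, -0.0327, 0.1335]
orientation: [0.001, 0.087, 0.996, -0.0]
wrist_force: [0.2, -0.3, -3.3]
finger_gap: 0.0283
grip_force: 24.8
clock: 19.15
tcp_pos: [0.4855, -0.0327, 0.168]
orientation: [0.001, 0.087, 0.996, -0.0]
wrist_force: [0.7, -1.1, -3.2]
finger_gap: 0.0281
grip_force: 24.9
[0.583 0.027 0.168] ([np.float64(-0.0856), np.float64(0.0753), np.float64(-0.0005), [0.0, 0.0, 1.212], [-0.0, 0.0, -1.93]], 'q6', np.float64(-0.06))
```

```bash
python3 nudge.py '[[[-0.01, 0.01, 0, 0, 0, 0.15], [-0.022, 0.02, 0, 0, 0, 0.32], [-0.035, 0.03, 0, 0, 0, 0.49], [-0.048, 0.042, 0, 0, 0, 0.66], [-0.06, 0.053, 0, 0, 0, 0.83], [-0.073, 0.064, 0, 0, 0, 1.0], [-0.086, 0.075, 0, 0, 0, 1.16], [-0.086, 0.075, 0, 0, 0, 1.212]]]' && python3 nudge.py '[[[0, 0, 0, 0, 0, 0], [0, 0, 0, 0, 0, 0]]]'  && python3 - <<'E'
from h import *
p,R,s=pose(); d=p-RO; print("rack",(d@RX).round(4),(d@RY).round(4),p[2].round(4)); rows(rk(0,-.125,.115),PS)
E
```

```text
clock: 20.2
tcp_pos: [0.5833, 0.027, 0.1661]
orientation: [-0.001, 0.639, 0.769, -0.0]
wrist_force: [-0.3, -0.8, -3.0]
finger_gap: 0.0285
grip_force: 25.1
clock: 20.45
tcp_pos: [0.5822, 0.0264, 0.1667]
orientation: [-0.0, 0.638, 0.77, -0.0]
wrist_force: [0.2, 0.5, -3.6]
finger_gap: 0.0281
grip_force: 25.1
rack -0.0854 -0.1253 0.1667
[0.666 0.042 0.115] ([np.float64(0.0002), np.float64(0.0854), np.float64(0.0516), [-0.001, -0.0, 0.001], [0.001, -0.002, -3.141]], 'q6', np.float64(1.29))
```

```bash
python3 nudge.py '[[[0, 0.012, 0, 0, 0, 0], [0, 0.027, 0, 0, 0, 0], [0, 0.043, 0, 0, 0, 0], [0, 0.059, 0, 0, 0, 0], [0, 0.073, 0, 0, 0, 0], [0, 0.082, 0, 0, 0, 0], [0, 0.0855, 0, 0, 0, 0], [0, 0.0855, 0, 0, 0, 0]]]' && python3 nudge.py '[[[0, 0, 0.015, 0, 0, 0], [0, 0, 0.03, 0, 0, 0], [0, 0, 0.04, 0, 0, 0], [0, 0, 0.044, 0, 0, 0], [0, 0, 0.047, 0, 0, 0], [0, 0, 0.05, 0, 0, 0], [0, 0, 0.051, 0, 0, 0], [0, 0, 0.051, 0, 0, 0]]]' && python3 nudge.py '[[[0, 0, 0, 0, 0, 0], [0, 0, -0.001, 0, 0, 0], [0, 0, -0.001, 0, 0, 0]]]' 0.034 25
```

```text
clock: 21.45
tcp_pos: [0.6667, 0.0421, 0.1671]
orientation: [-0.0, 0.639, 0.769, -0.0]
wrist_force: [-1.7, 0.1, -3.3]
finger_gap: 0.0282
grip_force: 25.2
clock: 22.45
tcp_pos: [0.6673, 0.0424, 0.1189]
orientation: [0.001, 0.639, 0.77, 0.001]
wrist_force: [-3.1, 1.2, 7.0]
finger_gap: 0.0283
grip_force: 25.8
clock: 22.82
tcp_pos: [0.667, 0.042, 0.1175]
orientation: [0.0, 0.639, 0.769, 0.0]
wrist_force: [-0.1, -0.3, 0.2]
finger_gap: 0.0335
grip_force: 0.0
```

Up, then over to jar A.

```bash
python3 nudge.py '[[[0, 0, -0.005, 0, 0, 0], [0, 0, -0.02, 0, 0, 0], [0, 0, -0.045, 0, 0, 0], [0, 0, -0.07, 0, 0, 0], [0, 0, -0.1, 0, 0, 0], [0, 0, -0.12, 0, 0, 0], [0, 0, -0.12, 0, 0, 0]]]' 0.055 && python3 - <<'E'
from h import *
rows((.4465,.2715,.13),np.radians(81))
E
```

```text
clock: 23.7
tcp_pos: [0.668, 0.042, 0.2405]
orientation: [0.002, 0.639, 0.769, 0.002]
wrist_force: [-0.4, -0.2, -0.5]
finger_gap: 0.055
grip_force: 0.0
[0.446 0.272 0.13 ] ([np.float64(0.2664), np.float64(-0.1761), np.float64(0.1092), [0.004, 0.004, -1.229], [0.005, -0.004, 1.913]], 'q6', np.float64(1.33))
```

```bash
python3 nudge.py '[[[0.03, -0.02, 0, 0, 0, -0.15], [0.065, -0.045, 0, 0, 0, -0.3], [0.1, -0.07, 0, 0, 0, -0.47], [0.14, -0.095, 0, 0, 0, -0.65], [0.18, -0.12, 0.02, 0, 0, -0.83], [0.215, -0.145, 0.05, 0, 0, -1.0], [0.25, -0.168, 0.08, 0, 0, -1.15], [0.266, -0.176, 0.109, 0, 0, -1.229]]]' 0.07 && python3 nudge.py '[[[0, 0, 0, 0, 0, 0], [0, 0, 0, 0, 0, 0]]]' && python3 - <<'E'
from h import *
c=env.read_camera("wrist"); print(proj(c,(.4465,.2715,.023),True)); cv2.imwrite("pics/w7.png",c["image"][:,:,::-1])
hsv=cv2.cvtColor(c["image"],cv2.COLOR_RGB2HSV);m=((hsv[...,0]>105)&(hsv[...,0]<130)&(hsv[...,1]>150)).astype(np.uint8); m[:,:200]=0;m[:,440:]=0
n,l,s,ce=cv2.connectedComponentsWithStats(m);
for i in range(1,n):
    if s[i,4]>800:
        cn=max(cv2.findContours((l==i).astype(np.uint8),0,2)[0],key=cv2.contourArea); print("band",s[i],ce[i].round(),cv2.minAreaRect(cn))
rows((.4465,.2715,.0275),np.radians(81))
E
```

```text
clock: 24.7
tcp_pos: [0.4422, 0.2722, 0.1268]
orientation: [-0.001, 0.076, 0.997, -0.0]
wrist_force: [-0.1, -0.3, 0.3]
finger_gap: 0.0702
grip_force: 0.0
clock: 24.95
tcp_pos: [0.4456, 0.271, 0.129]
orientation: [0.0, 0.079, 0.997, 0.0]
wrist_force: [-0.1, 0.7, -0.4]
finger_gap: 0.0703
grip_force: 0.0
[321.91380701 254.52020414]
band [ 281  179   82   20 1486] [321. 188.] ((321.5, 188.5), (19.0, 81.0), 90.0)
[0.446 0.272 0.028] ([np.float64(0.0), np.float64(0.0005), np.float64(0.1019), [0.001, 0.002, -0.002], [0.003, -0.001, 3.14]], 'q6', np.float64(0.55))
```

```bash
python3 nudge.py '[[[0, 0, 0.02, 0, 0, 0], [0, 0, 0.045, 0, 0, 0], [0, 0, 0.07, 0, 0, 0], [0, 0, 0.09, 0, 0, 0], [0, 0, 0.1, 0, 0, 0], [0, 0, 0.102, 0, 0, 0], [0, 0, 0.102, 0, 0, 0]]]' && python3 nudge.py '[[[0, 0, 0, 0, 0, 0], [0, 0, 0, 0, 0, 0], [0, 0, 0, 0, 0, 0], [0, 0, 0, 0, 0, 0], [0, 0, 0, 0, 0, 0]]]' 0.026 25 && python3 nudge.py '[[[0, 0, -0.01, 0, 0, 0], [0, 0, -0.02, 0, 0, 0], [0, 0, -0.03, 0, 0, 0], [0, 0, -0.045, 0, 0, 0], [0, 0, -0.06, 0, 0, 0], [0, 0, -0.075, 0, 0, 0], [0, 0, -0.09, 0, 0, 0], [0, 0, -0.105, 0, 0, 0]]]' && python3 nudge.py '[[[0, 0, -0.015, 0, 0, 0], [0, 0, -0.025, 0, 0, 0], [0, 0, -0.035, 0, 0, 0], [0, 0, -0.035, 0, 0, 0]]]' && python3 - <<'E'
from h import *
rows(rk(-.085,.061,.168),PS)
E
```

```text
clock: 25.88
tcp_pos: [0.4457, 0.2713, 0.0271]
orientation: [0.001, 0.079, 0.997, 0.0]
wrist_force: [0.9, 0.3, 0.4]
finger_gap: 0.07
grip_force: 0.0
clock: 26.5
tcp_pos: [0.4452, 0.2714, 0.0267]
orientation: [0.0, 0.078, 0.997, 0.0]
wrist_force: [-0.4, -0.3, 4.5]
finger_gap: 0.0282
grip_force: 24.4
clock: 27.5
tcp_pos: [0.4452, 0.2712, 0.1325]
orientation: [0.001, 0.078, 0.997, 0.0]
wrist_force: [1.3, -0.4, -2.6]
finger_gap: 0.0283
grip_force: 24.8
clock: 28.0
tcp_pos: [0.4452, 0.2714, 0.167]
orientation: [0.001, 0.078, 0.997, 0.0]
wrist_force: [1.4, -0.2, -2.6]
finger_gap: 0.0284
grip_force: 24.9
[0.548 0.21  0.168] ([np.float64(-0.1115), np.float64(-0.045), np.float64(-0.0009), [0.001, 0.0, 1.229], [-0.001, 0.002, -1.913]], 'q6', np.float64(0.55))
```

```bash
python3 nudge.py '[[[-0.012, -0.005, 0, 0, 0, 0.15], [-0.028, -0.011, 0, 0, 0, 0.32], [-0.045, -0.018, 0, 0, 0, 0.49], [-0.062, -0.025, 0, 0, 0, 0.66], [-0.08, -0.032, 0, 0, 0, 0.83], [-0.097, -0.039, 0, 0, 0, 1.0], [-0.1115, -0.045, 0, 0, 0, 1.17], [-0.1115, -0.045, 0, 0, 0, 1.229]]]' && python3 nudge.py '[[[0, 0, 0, 0, 0, 0], [0, 0, 0, 0, 0, 0]]]'  && python3 - <<'E'
from h import *
p,R,s=pose(); d=p-RO; print("rack",(d@RX).round(4),(d@RY).round(4),p[2].round(4)); rows(rk(0,.061,.1155),PS)
E
```

```text
clock: 29.0
tcp_pos: [0.5487, 0.2084, 0.1653]
orientation: [-0.0, 0.64, 0.768, -0.0]
wrist_force: [-0.2, 0.9, -3.0]
finger_gap: 0.0283
grip_force: 25.0
clock: 29.25
tcp_pos: [0.5475, 0.2093, 0.1658]
orientation: [-0.0, 0.638, 0.77, -0.0]
wrist_force: [0.1, -0.2, -3.3]
finger_gap: 0.0285
grip_force: 25.0
rack -0.0859 0.061 0.1658
[0.632 0.225 0.116] ([np.float64(-0.0001), np.float64(0.0859), np.float64(0.0502), [-0.001, 0.0, 0.001], [-0.0, -0.002, -3.14]], 'q6', np.float64(1.61))
```

```bash
python3 nudge.py '[[[0, 0.012, 0, 0, 0, 0], [0, 0.027, 0, 0, 0, 0], [0, 0.043, 0, 0, 0, 0], [0, 0.059, 0, 0, 0, 0], [0, 0.073, 0, 0, 0, 0], [0, 0.082, 0, 0, 0, 0], [0, 0.0855, 0, 0, 0, 0], [0, 0.0855, 0, 0, 0, 0]]]' && python3 nudge.py '[[[0, 0, 0.015, 0, 0, 0], [0, 0, 0.03, 0, 0, 0], [0, 0, 0.04, 0, 0, 0], [0, 0, 0.044, 0, 0, 0], [0, 0, 0.047, 0, 0, 0], [0, 0, 0.0495, 0, 0, 0], [0, 0, 0.0505, 0, 0, 0], [0, 0, 0.0505, 0, 0, 0]]]' && python3 nudge.py '[[[0, 0, 0, 0, 0, 0], [0, 0, -0.001, 0, 0, 0], [0, 0, -0.001, 0, 0, 0]]]' 0.034 25 && python3 nudge.py '[[[0, 0, -0.005, 0, 0, 0], [0, 0, -0.02, 0, 0, 0], [0, 0, -0.045, 0, 0, 0], [0, 0, -0.07, 0, 0, 0], [0, 0, -0.1, 0, 0, 0], [0, 0, -0.12, 0, 0, 0], [0, 0, -0.12, 0, 0, 0]]]' 0.055 && python3 - <<'E'
from h import *
rows((.42,-.20,.33),np.radians(90-19.5))
E
```

```text
clock: 30.25
tcp_pos: [0.6319, 0.2251, 0.1661]
orientation: [-0.0, 0.639, 0.769, -0.0]
wrist_force: [-0.5, -0.2, -3.2]
finger_gap: 0.0279
grip_force: 25.1
clock: 31.25
tcp_pos: [0.6328, 0.2255, 0.1176]
orientation: [0.001, 0.639, 0.769, 0.001]
wrist_force: [-1.1, 1.7, 5.5]
finger_gap: 0.0285
grip_force: 25.6
clock: 31.62
tcp_pos: [0.6319, 0.2249, 0.1166]
orientation: [-0.0, 0.639, 0.769, -0.0]
wrist_force: [-0.1, 0.0, -0.5]
finger_gap: 0.0338
grip_force: 0.1
clock: 32.5
tcp_pos: [0.6332, 0.2254, 0.24]
orientation: [0.002, 0.639, 0.769, 0.002]
wrist_force: [0.2, 0.6, -0.8]
finger_gap: 0.0549
grip_force: 0.0
[ 0.42 -0.2   0.33] ([np.float64(-0.3789), np.float64(-0.2873), np.float64(-0.0916), [0.005, 0.003, -1.045], [0.003, -0.006, 2.096]], 'q6', np.float64(1.61))
```

```bash
python3 nudge.py '[[[-0.045, -0.035, -0.01, 0, 0, -0.13], [-0.09, -0.07, -0.025, 0, 0, -0.26], [-0.14, -0.105, -0.04, 0, 0, -0.4], [-0.19, -0.14, -0.055, 0, 0, -0.55], [-0.24, -0.18, -0.07, 0, 0, -0.7], [-0.29, -0.22, -0.08, 0, 0, -0.85], [-0.34, -0.26, -0.09, 0, 0, -1.0], [-0.39, -0.29, -0.095, 0, 0, -1.045]]]' 0.06 && python3 nudge.py '[[[-0.03, -0.03, 0, 0, 0, 0], [-0.05, -0.05, 0, 0, 0, 0], [-0.05, -0.05, 0, 0, 0, 0], [-0.05, -0.05, 0, 0, 0, 0]]]' && python3 - <<'E'
from h import *; import pickle
c=env.read_camera("wrist"); cv2.imwrite("pics/w8.png",c["image"][:,:,::-1]); pickle.dump({k:np.array(v) for k,v in c.items()},open("w8.pkl","wb"))
s=env.read_camera("scene");t=env.read_camera("top"); pickle.dump([s,t],open("st8.pkl","wb")) 
E
```

```text
clock: 33.5
tcp_pos: [0.4194, -0.2072, 0.3313]
orientation: [0.0, 0.168, 0.986, 0.0]
wrist_force: [0.6, -0.2, -0.6]
finger_gap: 0.06
grip_force: 0.0
clock: 34.0
tcp_pos: [0.4508, -0.2692, 0.3306]
orientation: [-0.001, 0.17, 0.986, 0.001]
wrist_force: [0.1, -0.8, 0.0]
finger_gap: 0.0601
grip_force: 0.0
```

View pics/w8.png

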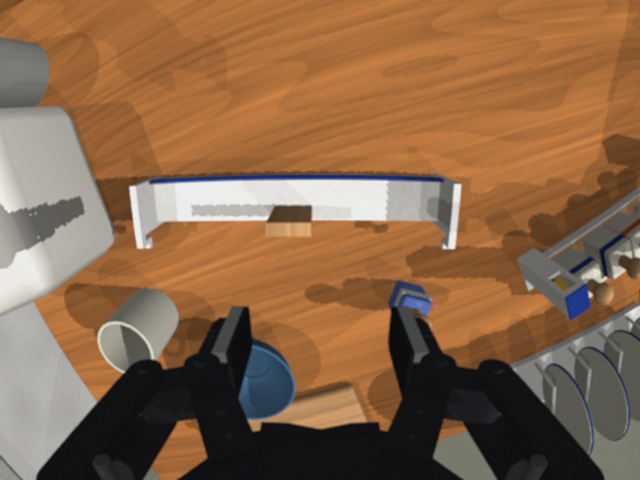

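The view shows the tab top centred near (289,229). The bracket outer top edges run (131,187)–(135,248) and (461,184)–(457,248).

```bash
python3 - <<'E'
from h import *; import pickle
c=pickle.load(open("w8.pkl","rb")); S,T=pickle.load(open("st8.pkl","rb"))
P=lambda u,z:plane(ray(c,u,True),z)
for n,u,z in(("tab",(289,229),.105),("tabL",(266,229),.105),("tabR",(312,229),.105),("LF",(131,187),.075),("RF",(461,184),.075)):print(n,(P(u,z)*1000).round(1))
for a,b in(((131,187),(461,184)),((135,248),(457,248))):
    d=P(b,.075)-P(a,.075);m=(P(b,.075)+P(a,.075))/2;print("mid",m.round(4),"len",np.hypot(*d[:2]).round(4),"yaw",np.degrees(np.arctan2(-d[0],d[1])).round(2))
# sub-pixel tab top: light wood mask
hsv=cv2.cvtColor(c["image"],cv2.COLOR_RGB2HSV); cr=hsv[200:245,255:322]; 
m=((cr[...,1]>60)).astype(np.uint8); n,l,s,ce=cv2.connectedComponentsWithStats(m); print([ (x.tolist()) for x in s[1:] if x[4]>60])
print(cr[10:42:3,34].tolist())
# salt ball
X,r=tri([ray(c,(289,229),True),ray(T,(410,258.6)),ray(S,(227.9,218.8))]);print("tab tri",X.round(4),r)
hs=cv2.cvtColor(T["image"],cv2.COLOR_RGB2HSV)
E
```

```text
tab [ 457.5 -304.   105. ]
tabL [ 449.9 -325.3  105. ]
tabR [ 465.  -282.9  105. ]
LF [ 357.5 -460.7   75. ]
RF [ 478.1 -118.8   75. ]
mid [ 0.4178 -0.2898  0.075 ] len 0.3625 yaw -19.43
mid [ 0.4856 -0.3151  0.075 ] len 0.3707 yaw -19.5
[[0, 6, 67, 39, 2200]]
[[15, 121, 80], [15, 120, 83], [15, 118, 82], [15, 123, 81], [15, 126, 148], [15, 125, 223], [15, 123, 222], [15, 123, 222], [15, 122, 222], [14, 158, 198], [14, 169, 186]]
tab tri [ 0.4565 -0.3011  0.1086] 0.004390619480727847
```

```bash
python3 - <<'E'
from h import *
rows((.458,-.304,.2),np.radians(-19.5))
E
```

```text
[ 0.458 -0.304  0.2  ] ([np.float64(-0.0183), np.float64(-0.0308), np.float64(0.1313), [0.0, -0.0, 1.571], [0.0, 0.0, -1.57]], 'q6', np.float64(-0.35))
```

```bash
python3 nudge.py '[[[-0.003, -0.005, 0.01, 0, 0, 0.18], [-0.006, -0.009, 0.02, 0, 0, 0.36], [-0.009, -0.013, 0.035, 0, 0, 0.54], [-0.012, -0.018, 0.05, 0, 0, 0.72], [-0.015, -0.023, 0.07, 0, 0, 0.9], [-0.017, -0.028, 0.09, 0, 0, 1.08], [-0.0183, -0.0308, 0.11, 0, 0, 1.26], [-0.0183, -0.0308, 0.131, 0, 0, 1.44]]]' 0.05 && python3 nudge.py '[[[0, 0, 0, 0, 0, 0.131], [0, 0, 0, 0, 0, 0.131], [0, 0, 0, 0, 0, 0.131]]]' && python3 - <<'E'
from h import *
c=env.read_camera("wrist")
cv2.imwrite("pics/w9.png",c["image"][:,:,::-1]); print(proj(c,(.458,-.304,.105),True)); rows((.458,-.304,.095),np.radians(-19.5))
E
```

```text
clock: 35.15
tcp_pos: [0.4583, -0.3044, 0.2]
orientation: [0.0, 0.779, 0.627, 0.0]
wrist_force: [0.4, 0.9, -0.2]
finger_gap: 0.05
grip_force: 0.0
clock: 35.52
tcp_pos: [0.4585, -0.3048, 0.2008]
orientation: [0.0, 0.816, 0.578, 0.0]
wrist_force: [0.2, 0.1, 0.3]
finger_gap: 0.0497
grip_force: 0.0
[318.1673058 257.1712561]
[ 0.458 -0.304  0.095] ([np.float64(0.0007), np.float64(-0.0008), np.float64(0.1058), [0.001, 0.0, 0.002], [-0.0, 0.002, -3.14]], 'q6', np.float64(1.18))
```

View pics/w9.png

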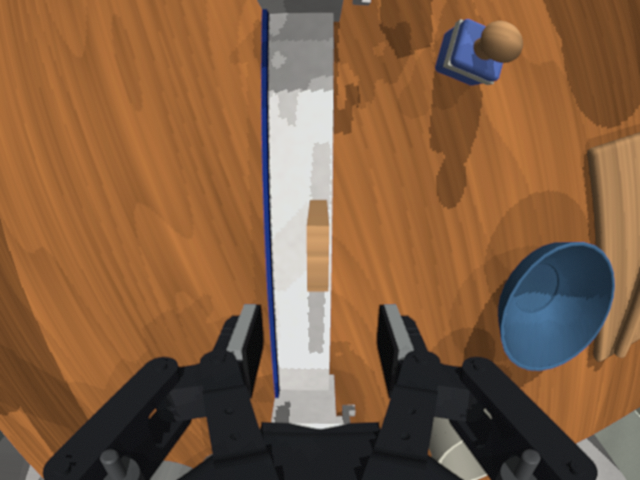

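The tab top is centred at (318,256) against a predicted (318,257), so it is aligned. I'll descend and grip.

```bash
python3 nudge.py '[[[0, 0, 0.02, 0, 0, 0], [0, -0.0005, 0.045, 0, 0, 0], [0, -0.0005, 0.07, 0, 0, 0], [0, -0.0005, 0.09, 0, 0, 0], [0, -0.0005, 0.1, 0, 0, 0], [0, -0.0005, 0.106, 0, 0, 0], [0, -0.0005, 0.106, 0, 0, 0]]]' && python3 nudge.py '[[[0, 0, 0, 0, 0, 0], [0, 0, 0, 0, 0, 0], [0, 0, 0, 0, 0, 0], [0, 0, 0, 0, 0, 0], [0, 0, 0, 0, 0, 0], [0, 0, 0, 0, 0, 0]]]' 0.008 100 && python3 nudge.py '[[[0, 0, -0.005, 0, 0, 0], [0, 0, -0.015, 0, 0, 0], [0, 0, -0.025, 0, 0, 0], [0, 0, -0.035, 0, 0, 0], [0, 0, -0.04, 0, 0, 0], [0, 0, -0.04, 0, 0, 0]]]' && python3 - <<'E'
from h import *
p,R,s=pose(); print(p); rows(rk(-.068-.05,0,.145),PS)
E
```

```text
clock: 36.45
tcp_pos: [0.4579, -0.3049, 0.0944]
orientation: [0.0, 0.817, 0.577, 0.0]
wrist_force: [-0.2, -0.0, -0.1]
finger_gap: 0.0499
grip_force: 0.0
clock: 37.2
tcp_pos: [0.458, -0.3052, 0.095]
orientation: [0.001, 0.817, 0.577, 0.0]
wrist_force: [-1.7, 1.2, 4.8]
finger_gap: 0.0129
grip_force: 98.3
clock: 37.95
tcp_pos: [0.458, -0.3051, 0.1348]
orientation: [0.001, 0.817, 0.577, 0.0]
wrist_force: [-0.6, -0.7, -3.3]
finger_gap: 0.0125
grip_force: 97.5
[ 0.45803405 -0.30508639  0.13477598]
[0.527 0.143 0.145] ([np.float64(0.4458), np.float64(-0.0849), np.float64(-0.0105), [0.001, 0.001, -0.526], [0.001, -0.001, 2.616]], 'q6', np.float64(1.18))
```

```bash
python3 nudge.py '[[[0.015, -0.002, 0, 0, 0, -0.04], [0.04, -0.006, 0, 0, 0, -0.1], [0.07, -0.012, 0, 0, 0, -0.18], [0.1, -0.018, 0, 0, 0, -0.27], [0.13, -0.024, 0, 0, 0, -0.36], [0.16, -0.03, 0, 0, 0, -0.44], [0.19, -0.036, 0, 0, 0, -0.5], [0.22, -0.042, 0, 0, 0, -0.526]]]' && python3 - <<'E'
from h import *
p,R,s=pose(); print(p); rows(rk(-.068-.055,0,.133),PS)
E
```

```text
clock: 38.95
tcp_pos: [0.4912, -0.0813, 0.1338]
orientation: [-0.001, 0.638, 0.77, 0.0]
wrist_force: [-0.3, -0.1, -5.0]
finger_gap: 0.0127
grip_force: 97.5
[ 0.49116233 -0.08132985  0.13377191]
[0.522 0.143 0.133] ([np.float64(0.2141), np.float64(0.0724), np.float64(0.0009), [-0.001, -0.001, 0.003], [0.002, -0.001, -3.138]], 'q6', np.float64(1.06))
```

```bash
python3 nudge.py '[[[0.03, 0.005, 0, 0, 0, 0], [0.06, 0.012, 0, 0, 0, 0], [0.09, 0.022, 0, 0, 0, 0], [0.12, 0.034, 0, 0, 0, 0], [0.15, 0.047, 0, 0, 0, 0], [0.18, 0.059, 0, 0, 0, 0], [0.2, 0.067, 0, 0, 0, 0], [0.214, 0.072, 0, 0, 0, 0]]]' && python3 nudge.py '[[[0, 0, 0, 0, 0, 0], [0, 0, 0, 0, 0, 0], [0, 0, 0, 0, 0, 0]]]' && python3 - <<'E'
from h import *; import pickle
p,R,s=pose(); print(p,s["orientation"]); rows(rk(-.068,0,.130),PS)
c=env.read_camera("wrist"); t=env.read_camera("top");sc=env.read_camera("scene"); pickle.dump([{k:np.array(v) for k,v in x.items()} for x in(c,t,sc)],open("d10.pkl","wb"))
T=cv2.resize(t["image"][170:270,170:330,::-1],(560,350),interpolation=2); C=cv2.resize(sc["image"][190:320,310:520,::-1],(404,250),interpolation=2)
W=cv2.resize(c["image"][:,:,::-1],(333,250)); B=np.hstack([C,W]);
o=np.zeros((600,737,3),np.uint8); o[:350,:560]=T;o[350:,:]=B; cv2.imwrite("pics/c10.png",o)
E
```

```text
clock: 39.95
tcp_pos: [0.5223, 0.1418, 0.1338]
orientation: [-0.0, 0.638, 0.77, -0.0]
wrist_force: [0.4, 0.2, -3.7]
finger_gap: 0.0126
grip_force: 97.6
clock: 40.33
tcp_pos: [0.523, 0.1393, 0.1342]
orientation: [-0.0, 0.639, 0.769, -0.0]
wrist_force: [0.6, -1.2, -4.2]
finger_gap: 0.0127
grip_force: 97.6
[0.52300426 0.13933781 0.13418955] [-3.02625620e-05  6.39177994e-01  7.69058824e-01 -1.28890958e-04]
[0.576 0.153 0.13 ] ([np.float64(0.0034), np.float64(0.0548), np.float64(0.0042), [-0.0, 0.0, -0.001], [0.0, 0.0, 3.141]], 'q6', np.float64(1.5))
```

View pics/c10.png

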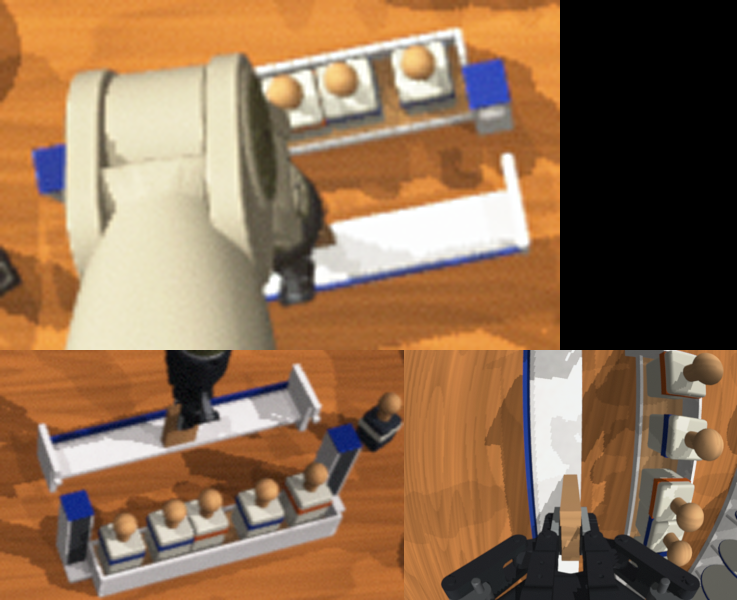

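All five jars stand in the lane and the ledge is parallel in front of it. I'll check the bracket's lateral alignment numerically.

```bash
python3 - <<'E'
from h import *; import pickle
c,t,s=pickle.load(open("d10.pkl","rb"))
def rc(X): d=X-RO; return np.round([d@RX*1000,d@RY*1000,X[2]*1000],1)
zb=.134-.095+.075
print("br back",rc(plane(ray(t,(170+508/3.5,170+155/3.5)),zb)),"front",rc(plane(ray(t,(170+523/3.5,170+245/3.5)),zb)))
print("capR",rc(plane(ray(t,(170+488/3.5,170+83/3.5)),.13)))
# scene: brackets tops: right bracket(-y) back top ; left
sx=404/210; sy=250/130
S=lambda x,y:(310+x/sx,190+(y-350)/sy)
print("scene: brR back",rc(plane(ray(s,S(53,484)),zb)),"front",rc(plane(ray(s,S(43,427)),zb)))
print("brL back",rc(plane(ray(s,S(317,424)),zb)),"front",rc(plane(ray(s,S(297,368)),zb)))
print("caps",rc(plane(ray(s,S(76,505)),.13)),rc(plane(ray(s,S(344,439)),.13)))
p,R,_=pose(); print("tcp",rc(p))
# wrist: tab centreline should project at col 320; blue edge / lane lip slope
E
```

```text
br back [ -92.7 -183.7  114. ] front [-168.1 -181.6  114. ]
capR [ -33.8 -178.9  130. ]
scene: brR back [ -75.7 -190.2  114. ] front [-160.5 -177.8  114. ]
brL back [-68.8 164.5 114. ] front [-158.9  176.3  114. ]
caps [ -31.  -175.1  130. ] [-29.8 179.9 130. ]
tcp [-122.6   -3.2  134.3]
```

```bash
python3 nudge.py '[[[0.0034, 0.003, 0.004, 0, 0, 0], [0.0034, 0.01, 0.004, 0, 0, 0], [0.0034, 0.018, 0.004, 0, 0, 0], [0.0034, 0.026, 0.004, 0, 0, 0], [0.0034, 0.033, 0.004, 0, 0, 0], [0.0034, 0.04, 0.004, 0, 0, 0], [0.0034, 0.046, 0.004, 0, 0, 0], [0.0034, 0.05, 0.004, 0, 0, 0]]]' && python3 nudge.py '[[[0, 0.002, 0, 0, 0, 0], [0, 0.004, 0, 0, 0, 0], [0, 0.005, 0, 0, 0, 0], [0, 0.006, 0, 0, 0, 0], [0, 0.007, 0, 0, 0, 0], [0, 0.007, 0, 0, 0, 0]]]' && python3 - <<'E'
from h import *
p,R,s=pose(); d=p-RO; print("rack",(d@RX).round(4),(d@RY).round(4),p[2].round(4),"F",s["wrist_force"]@RX,s["wrist_force"]@RY,"M",s["ft_torque"])
E
```

```text
clock: 41.48
tcp_pos: [0.572, 0.1527, 0.1302]
orientation: [-0.0, 0.639, 0.769, 0.0]
wrist_force: [0.2, 0.1, -4.2]
finger_gap: 0.0125
grip_force: 97.7
clock: 42.22
tcp_pos: [0.5766, 0.1537, 0.1298]
orientation: [-0.001, 0.639, 0.769, -0.001]
wrist_force: [-5.8, -2.0, -1.8]
finger_gap: 0.0125
grip_force: 98.1
rack -0.0675 0.0009 0.1298 F -6.077746988240447 -0.8661195834995316 M [-0.2760024   1.23509614  0.03676658]
```

Contact came at rack x = −67.5 mm against an expected −68, with balanced moments, so both claws are in the slots. Now I'll press down.

```bash
python3 nudge.py '[[[0, 0, 0.004, 0, 0, 0], [0, 0, 0.008, 0, 0, 0], [0, 0, 0.011, 0, 0, 0], [0, 0, 0.014, 0, 0, 0], [0, 0, 0.017, 0, 0, 0], [0, 0, 0.02, 0, 0, 0], [0, 0, 0.022, 0, 0, 0], [0, 0, 0.024, 0, 0, 0]]]'; python3 nudge.py '[[[0, 0, 0.002, 0, 0, 0], [0, 0, 0.003, 0, 0, 0], [0, 0, 0.004, 0, 0, 0], [0, 0, 0.004, 0, 0, 0]]]'; python3 - <<'E'
from h import *
p,R,s=pose(); d=p-RO; print("rack",(d@RX).round(4),(d@RY).round(4),p[2].round(4),"F",s["wrist_force"],"M",s["ft_torque"])
E
```

```text
clock: 43.22
tcp_pos: [0.5774, 0.1538, 0.1079]
orientation: [-0.0, 0.639, 0.769, -0.001]
wrist_force: [-13.9, -2.1, 18.0]
finger_gap: 0.0126
grip_force: 102.7
clock: 43.72
tcp_pos: [0.5772, 0.1538, 0.1077]
orientation: [0.001, 0.639, 0.77, 0.0]
wrist_force: [-19.0, -3.1, 30.2]
finger_gap: 0.0125
grip_force: 104.8
rack -0.0668 0.001 0.1077 F [-18.96510223  -3.0936638   30.18902821] M [-0.60160325  3.63061269  0.13060616]
```

```bash
python3 nudge.py '[[[0, 0, 0.002, 0, 0, 0], [0, 0, 0.003, 0, 0, 0], [0, 0, 0.003, 0, 0, 0]]]'; python3 nudge.py '[[[0, -0.003, -0.003, 0, 0, 0], [0, -0.004, -0.006, 0, 0, 0], [0, -0.005, -0.009, 0, 0, 0], [0, -0.006, -0.011, 0, 0, 0], [0, -0.006, -0.011, 0, 0, 0]]]'; python3 - <<'E'
from h import *
p,R,s=pose(); d=p-RO; print("rack",(d@RX).round(4),(d@RY).round(4),p[2].round(4),"F",s["wrist_force"],"M",s["ft_torque"])
E
```

```text
clock: 44.1
tcp_pos: [0.5772, 0.1539, 0.1075]
orientation: [0.001, 0.639, 0.77, 0.001]
wrist_force: [-26.8, -4.9, 48.2]
finger_gap: 0.0121
grip_force: 107.0
clock: 44.72
tcp_pos: [0.5751, 0.1531, 0.1099]
orientation: [0.001, 0.639, 0.769, 0.002]
wrist_force: [7.2, 1.0, -7.7]
finger_gap: 0.0125
grip_force: 99.0
rack -0.0691 0.0007 0.1099 F [ 7.2147206   0.95135245 -7.70269185] M [ 0.23358905 -1.36046288  0.18379178]
```

```bash
python3 nudge.py '[[[0, 0.001, -0.002, 0, 0, 0], [0, 0.002, -0.004, 0, 0, 0], [0, 0.002, -0.004, 0, 0, 0], [0, 0.002, -0.004, 0, 0, 0]]]'; python3 - <<'E'
from h import *; import pickle
p,R,s=pose(); d=p-RO; print("rack",(d@RX).round(4),(d@RY).round(4),p[2].round(4),"F",s["wrist_force"],"M",s["ft_torque"])
E
```

```text
clock: 45.22
tcp_pos: [0.5754, 0.1532, 0.1106]
orientation: [-0.001, 0.639, 0.769, -0.0]
wrist_force: [9.6, 1.7, -21.8]
finger_gap: 0.0121
grip_force: 98.8
rack -0.0688 0.0007 0.1106 F [  9.58204996   1.72120413 -21.80340234] M [ 0.27244494 -1.62149455  0.16260731]
```

A 22 N pull moved the ledge only 0.7 mm, symmetrically, so both sides are locked. I'll seat it, release and rise.

```bash
python3 nudge.py '[[[0, 0.002, 0.003, 0, 0, 0], [0, 0.003, 0.006, 0, 0, 0], [0, 0.003, 0.0065, 0, 0, 0], [0, 0.003, 0.0065, 0, 0, 0]]]'; python3 nudge.py '[[[0, 0, 0, 0, 0, 0], [0, 0, 0, 0, 0, 0], [0, 0, 0, 0, 0, 0]]]' 0.045 25; python3 nudge.py '[[[0, 0, -0.02, 0, 0, 0], [0, 0, -0.05, 0, 0, 0], [0, 0, -0.09, 0, 0, 0], [0, 0, -0.13, 0, 0, 0], [0, 0, -0.15, 0, 0, 0], [0, 0, -0.15, 0, 0, 0]]]'; python3 - <<'E'
from h import *
rows((.53,-.19,.28),np.radians(90))
E
```

```text
clock: 45.72
tcp_pos: [0.5772, 0.1536, 0.1081]
orientation: [-0.0, 0.639, 0.769, -0.0]
wrist_force: [-2.9, -1.2, -1.0]
finger_gap: 0.0123
grip_force: 101.7
clock: 46.1
tcp_pos: [0.5782, 0.1538, 0.1082]
orientation: [0.0, 0.639, 0.769, 0.001]
wrist_force: [0.1, 0.4, -0.0]
finger_gap: 0.0454
grip_force: 0.0
clock: 46.85
tcp_pos: [0.5788, 0.1539, 0.2598]
orientation: [0.002, 0.639, 0.769, 0.002]
wrist_force: [0.1, -0.1, -0.4]
finger_gap: 0.045
grip_force: 0.0
[ 0.53 -0.19  0.28] ([np.float64(-0.3291), np.float64(-0.1111), np.float64(-0.0207), [0.004, 0.003, -1.386], [0.003, -0.004, 1.756]], 'q6', np.float64(1.51))
```

```bash
python3 nudge.py '[[[-0.03, -0.01, -0.005, 0, 0, -0.17], [-0.07, -0.024, -0.01, 0, 0, -0.34], [-0.115, -0.039, -0.02, 0, 0, -0.52], [-0.16, -0.054, -0.02, 0, 0, -0.7], [-0.205, -0.07, -0.02, 0, 0, -0.88], [-0.25, -0.085, -0.02, 0, 0, -1.06], [-0.295, -0.1, -0.02, 0, 0, -1.22], [-0.329, -0.111, -0.02, 0, 0, -1.386]]]' 0.07 && python3 nudge.py '[[[0, 0, 0, 0, 0, 0], [0, 0, 0, 0, 0, 0], [0, 0, 0, 0, 0, 0]]]' && python3 - <<'E'
from h import *; import pickle
c=env.read_camera("wrist"); t=env.read_camera("top");sc=env.read_camera("scene"); pickle.dump([{k:np.array(v) for k,v in x.items()} for x in(c,t,sc)],open("d11.pkl","wb"))
o=np.zeros((600,800,3),np.uint8)
o[:360,:480]=cv2.resize(c["image"][:,:,::-1],(480,360)); o[:360,480:]=cv2.resize(t["image"][165:345,145:305,::-1],(320,360),interpolation=2)
o[360:,:400]=cv2.resize(sc["image"][190:310,240:440,::-1],(400,240),interpolation=2);o[360:,400:]=cv2.resize(sc["image"][190:310,390:590,::-1],(400,240),interpolation=2)
cv2.imwrite("pics/c11.png",o); print(proj(c,(.623,-.2055,.085),True))
E
```

```text
clock: 47.85
tcp_pos: [0.5281, -0.1918, 0.2759]
orientation: [-0.001, -0.002, 1.0, 0.001]
wrist_force: [0.1, -0.3, -0.8]
finger_gap: 0.0702
grip_force: 0.0
clock: 48.22
tcp_pos: [0.529, -0.1889, 0.2773]
orientation: [-0.0, -0.0, 1.0, 0.0]
wrist_force: [0.6, 0.6, 0.6]
finger_gap: 0.07
grip_force: 0.0
[303.14740819 314.69956885]
```

View pics/c11.png

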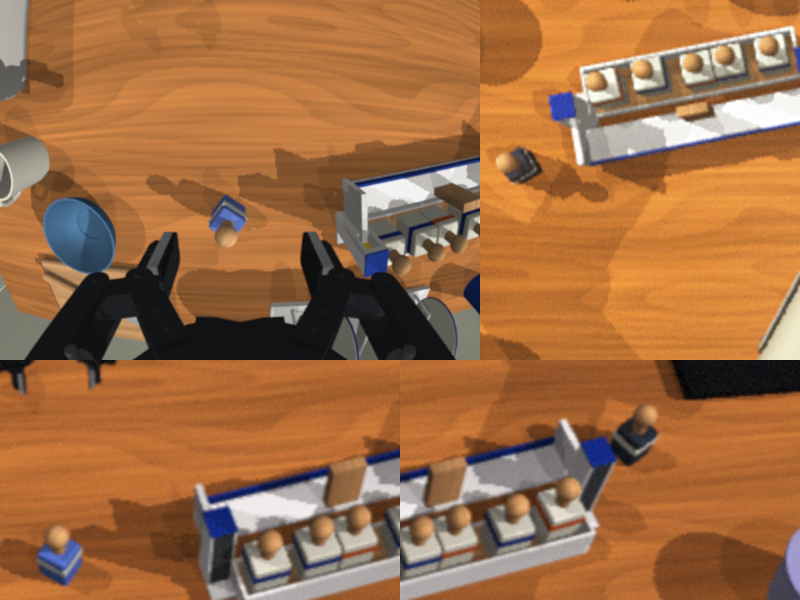

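The ledge is hooked on both uprights and the five jars stand. Salt's ball is near (301,313) in the wrist view and pepper hasn't moved. I'll fit salt's yaw and position.

```bash
python3 - <<'E'
from h import *; import pickle
c,t,s=pickle.load(open("d11.pkl","rb"))
X,r=tri([ray(t,(374.5,203.3)),ray(s,(268.5,278.5)),ray(c,(301.5,313),True)]);print("salt ball",X.round(4),r, plane(ray(c,(301.5,313),True),.085).round(4))
I=c["image"];x0,y0,x1,y1=265,250,345,340; hsv=cv2.cvtColor(I,cv2.COLOR_RGB2HSV)
m=((hsv[...,0]>95)&(hsv[...,0]<135)&(hsv[...,1]>40)|((hsv[...,1]<90)&(hsv[...,2]>90))).astype(np.uint8)
q=np.zeros_like(m);q[y0:y1,x0:x1]=m[y0:y1,x0:x1]
cn=max(cv2.findContours(q,0,cv2.CHAIN_APPROX_NONE)[0],key=cv2.contourArea);h=cv2.convexHull(cn);a=cv2.approxPolyDP(h,2,True)[:,0];print(a.tolist())
for i in range(len(a)):
    b=a[(i+1)%len(a)]
    for z in(0,.055):
        P=plane(ray(c,a[i],True),z);Q=plane(ray(c,b,True),z);d=Q-P;print(a[i],b,z,"len",(np.hypot(*d[:2])*1000).round(0),"ang",np.degrees(np.arctan2(d[1],d[0])).round(0)%90)
E
```

```text
salt ball [ 0.6223 -0.206   0.0826] 0.0022145796152824165 [ 0.6211 -0.2071  0.085 ]
[[327, 277], [328, 296], [317, 310], [287, 309], [280, 305], [278, 296], [282, 283], [299, 261], [303, 260]]
[327 277] [328 296] 0 len 25.0 ang 3.0
[327 277] [328 296] 0.055 len 21.0 ang 3.0
[328 296] [317 310] 0 len 23.0 ang 55.0
[328 296] [317 310] 0.055 len 20.0 ang 55.0
[317 310] [287 309] 0 len 37.0 ang 88.0
[317 310] [287 309] 0.055 len 32.0 ang 88.0
[287 309] [280 305] 0 len 10.0 ang 57.0
[287 309] [280 305] 0.055 len 9.0 ang 57.0
[280 305] [278 296] 0 len 12.0 ang 9.0
[280 305] [278 296] 0.055 len 11.0 ang 9.0
[278 296] [282 283] 0 len 18.0 ang 72.0
[278 296] [282 283] 0.055 len 16.0 ang 72.0
[282 283] [299 261] 0 len 35.0 ang 54.0
[282 283] [299 261] 0.055 len 30.0 ang 54.0
[299 261] [303 260] 0 len 5.0 ang 15.0
[299 261] [303 260] 0.055 len 4.0 ang 15.0
[303 260] [327 277] 0 len 35.0 ang 53.0
[303 260] [327 277] 0.055 len 30.0 ang 53.0
```

```bash
python3 - <<'E'
from h import *
rows((.6223,-.2065,.14),np.radians(54))
E
```

```text
[ 0.622 -0.206  0.14 ] ([np.float64(-0.0931), np.float64(-0.0176), np.float64(0.1377), [0.0, 0.0, 0.63], [-0.0, 0.0, -2.512]], 'q6', np.float64(-0.49))
```

```bash
python3 nudge.py '[[[-0.015, -0.003, 0.01, 0, 0, 0.12], [-0.04, -0.007, 0.03, 0, 0, 0.28], [-0.065, -0.012, 0.06, 0, 0, 0.45], [-0.085, -0.016, 0.09, 0, 0, 0.6], [-0.0931, -0.0176, 0.12, 0, 0, 0.63], [-0.0931, -0.0176, 0.138, 0, 0, 0.63], [-0.0931, -0.0176, 0.138, 0, 0, 0.63], [-0.0931, -0.0176, 0.138, 0, 0, 0.63]]]' 0.06 && python3 - <<'E'
from h import *; import pickle
c=env.read_camera("wrist"); cv2.imwrite("pics/w12.png",c["image"][:,:,::-1]); print(proj(c,(.6223,-.2065,.085),True))
g=cv2.cvtColor(c["image"],cv2.COLOR_RGB2GRAY);u=proj(c,(.6223,-.2065,.085),True).astype(int);
hsv=cv2.cvtColor(c["image"],cv2.COLOR_RGB2HSV)
m=((hsv[...,0]>95)&(hsv[...,0]<135)&(hsv[...,1]>60)).astype(np.uint8);m[:,:230]=0;m[:,410:]=0
n,l,s,ce=cv2.connectedComponentsWithStats(m)
for i in range(1,n):
    if s[i,4]>400:
        cn=max(cv2.findContours((l==i).astype(np.uint8),0,2)[0],key=cv2.contourArea); print(s[i],ce[i].round(),cv2.approxPolyDP(cv2.convexHull(cn),3,True)[:,0].tolist())
rows((.6223,-.2065,.088),np.radians(54))
E
```

```text
clock: 49.38
tcp_pos: [0.6226, -0.2074, 0.1407]
orientation: [0.001, 0.309, 0.951, -0.0]
wrist_force: [0.3, 0.1, 0.2]
finger_gap: 0.0597
grip_force: 0.0
[322.06694621 284.32758924]
[293 213  56   8 428] [321. 217.] [[348, 218], [293, 220], [298, 213], [345, 213]]
[ 288  227   66   63 2340] [321. 247.] [[350, 229], [352, 287], [292, 289], [288, 252], [291, 230]]
[ 0.622 -0.206  0.088] ([np.float64(0.0012), np.float64(0.0006), np.float64(0.0531), [0.0, 0.002, -0.001], [0.003, -0.001, 3.14]], 'q6', np.float64(0.19))
```

View pics/w12.png

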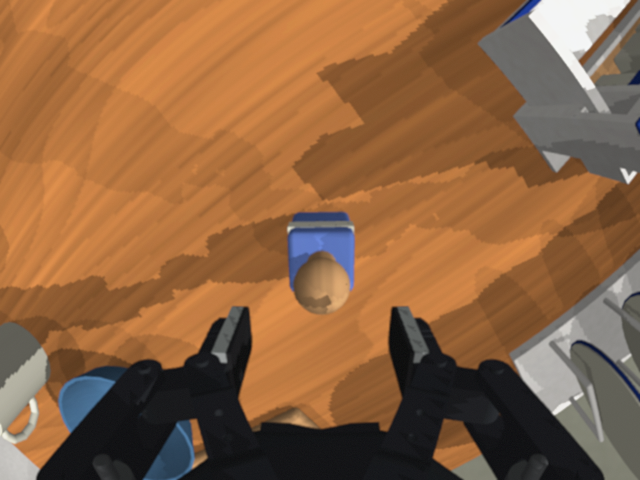

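Salt's faces are square to the fingers and its ball is at (322,284), exactly as predicted. Grip and lift.

```bash
python3 nudge.py '[[[0.001, 0.0005, 0.02, 0, 0, 0], [0.001, 0.0005, 0.04, 0, 0, 0], [0.001, 0.0005, 0.05, 0, 0, 0], [0.001, 0.0005, 0.053, 0, 0, 0], [0.001, 0.0005, 0.053, 0, 0, 0]]]' && python3 nudge.py '[[[0, 0, 0, 0, 0, 0], [0, 0, 0, 0, 0, 0], [0, 0, 0, 0, 0, 0], [0, 0, 0, 0, 0, 0], [0, 0, 0, 0, 0, 0]]]' 0.026 30 && python3 nudge.py '[[[0, 0, -0.01, 0, 0, 0], [0, 0, -0.03, 0, 0, 0], [0, 0, -0.06, 0, 0, 0], [0, 0, -0.09, 0, 0, 0], [0, 0, -0.12, 0, 0, 0], [0, 0, -0.15, 0, 0, 0], [0, 0, -0.175, 0, 0, 0], [0, 0, -0.175, 0, 0, 0]]]' && python3 - <<'E'
from h import *
rows(rk(-.083,-.09,.26),PS)
E
```

```text
clock: 50.05
tcp_pos: [0.622, -0.2068, 0.0874]
orientation: [0.001, 0.31, 0.951, -0.0]
wrist_force: [-0.4, 0.0, -0.3]
finger_gap: 0.0601
grip_force: 0.0
clock: 50.68
tcp_pos: [0.6221, -0.2068, 0.0875]
orientation: [0.001, 0.31, 0.951, -0.0]
wrist_force: [1.1, 0.8, 5.1]
finger_gap: 0.0283
grip_force: 29.6
clock: 51.68
tcp_pos: [0.6223, -0.207, 0.2637]
orientation: [0.002, 0.31, 0.951, -0.0]
wrist_force: [0.7, -0.3, -2.1]
finger_gap: 0.0282
grip_force: 29.8
[0.578 0.061 0.26 ] ([np.float64(0.1939), np.float64(0.1909), np.float64(0.0031), [0.002, 0.003, 0.756], [-0.004, 0.002, -2.386]], 'q6', np.float64(0.19))
```

```bash
python3 nudge.py '[[[0.015, 0.015, 0, 0, 0, 0.08], [0.04, 0.04, 0, 0, 0, 0.18], [0.07, 0.07, 0, 0, 0, 0.3], [0.1, 0.1, 0, 0, 0, 0.42], [0.13, 0.13, 0, 0, 0, 0.54], [0.16, 0.158, 0, 0, 0, 0.66], [0.183, 0.18, 0, 0, 0, 0.73], [0.194, 0.191, 0.003, 0, 0, 0.756]]]' && python3 nudge.py '[[[0, 0, 0, 0, 0, 0], [0, 0, 0.01, 0, 0, 0], [0, 0, 0.03, 0, 0, 0], [0, 0, 0.05, 0, 0, 0], [0, 0, 0.07, 0, 0, 0], [0, 0, 0.09, 0, 0, 0], [0, 0, 0.105, 0, 0, 0], [0, 0, 0.11, 0, 0, 0]]]' && python3 - <<'E'
from h import *
p,R,s=pose(); d=p-RO; print("rack",(d@RX).round(4),(d@RY).round(4),p[2].round(4)); rows(rk(-.083,-.09,.127),PS)
E
```

```text
clock: 52.68
tcp_pos: [0.5759, 0.0638, 0.257]
orientation: [-0.001, 0.638, 0.77, -0.001]
wrist_force: [1.4, -0.9, -1.6]
finger_gap: 0.0282
grip_force: 29.8
clock: 53.68
tcp_pos: [0.5766, 0.0613, 0.1472]
orientation: [-0.001, 0.639, 0.769, -0.001]
wrist_force: [0.2, -0.5, -2.1]
finger_gap: 0.0281
grip_force: 29.8
rack -0.0845 -0.0899 0.1472
[0.578 0.061 0.127] ([np.float64(-0.0002), np.float64(0.0015), np.float64(0.0202), [-0.002, -0.0, -0.001], [-0.001, 0.003, 3.141]], 'q6', np.float64(1.35))
```

```bash
python3 nudge.py '[[[0, 0.0015, 0.006, 0, 0, 0], [0, 0.0015, 0.011, 0, 0, 0], [0, 0.0015, 0.015, 0, 0, 0], [0, 0.0015, 0.018, 0, 0, 0], [0, 0.0015, 0.02, 0, 0, 0], [0, 0.0015, 0.0215, 0, 0, 0], [0, 0.0015, 0.0215, 0, 0, 0]]]' && python3 nudge.py '[[[0, 0, 0, 0, 0, 0], [0, 0, -0.001, 0, 0, 0], [0, 0, -0.001, 0, 0, 0]]]' 0.036 25 && python3 nudge.py '[[[0, 0, -0.005, 0, 0, 0], [0, 0, -0.02, 0, 0, 0], [0, 0, -0.045, 0, 0, 0], [0, 0, -0.08, 0, 0, 0], [0, 0, -0.115, 0, 0, 0], [0, 0, -0.145, 0, 0, 0], [0, 0, -0.145, 0, 0, 0]]]' 0.05 && python3 - <<'E'
from h import *
rows((.41,.40,.28),np.radians(90))
E
```

```text
clock: 54.55
tcp_pos: [0.5787, 0.0623, 0.1272]
orientation: [-0.0, 0.639, 0.769, 0.0]
wrist_force: [-0.6, 0.1, -1.8]
finger_gap: 0.0284
grip_force: 29.8
clock: 54.92
tcp_pos: [0.5791, 0.0622, 0.1287]
orientation: [0.0, 0.639, 0.769, 0.0]
wrist_force: [0.1, 1.0, 0.2]
finger_gap: 0.0361
grip_force: 0.0
clock: 55.8
tcp_pos: [0.5803, 0.0622, 0.2773]
orientation: [0.003, 0.639, 0.769, 0.002]
wrist_force: [-0.5, 0.8, 0.6]
finger_gap: 0.0502
grip_force: 0.0
[0.41 0.4  0.28] ([np.float64(0.3633), np.float64(-0.1052), np.float64(-0.0039), [0.005, 0.006, -1.386], [0.006, -0.005, 1.756]], 'q6', np.float64(1.36))
```

```bash
python3 nudge.py '[[[0.03, -0.01, 0, 0, 0, -0.17], [0.07, -0.02, 0, 0, 0, -0.34], [0.12, -0.035, 0, 0, 0, -0.52], [0.17, -0.05, 0, 0, 0, -0.7], [0.22, -0.065, 0, 0, 0, -0.88], [0.27, -0.08, 0, 0, 0, -1.06], [0.32, -0.095, 0, 0, 0, -1.22], [0.363, -0.105, 0, 0, 0, -1.386]]]' 0.07 && python3 nudge.py '[[[0, 0, 0, 0, 0, 0], [0, 0, 0, 0, 0, 0], [0, 0, 0, 0, 0, 0]]]' && python3 - <<'E'
from h import *; import pickle
c=env.read_camera("wrist"); t=env.read_camera("top");sc=env.read_camera("scene"); pickle.dump([{k:np.array(v) for k,v in x.items()} for x in(c,t,sc)],open("d13.pkl","wb"))
u=proj(c,(.5025,.430,.085),True);print(u)
x0,y0=(u-60).astype(int); q=c["image"][y0:y0+100,x0:x0+120]
# ball: detect by circle; body: dark
hsv=cv2.cvtColor(c["image"],cv2.COLOR_RGB2HSV)
m=((hsv[...,2]<95)&((hsv[...,1]<110)|(hsv[...,0]>90))|((hsv[...,1]<70)&(hsv[...,2]>90))).astype(np.uint8);z=np.zeros_like(m);z[y0:y0+130,x0:x0+120]=m[y0:y0+130,x0:x0+120];z=cv2.morphologyEx(z,cv2.MORPH_CLOSE,np.ones((5,5)));
z=cv2.morphologyEx(z,cv2.MORPH_OPEN,np.ones((3,3)))
cn=max(cv2.findContours(z,0,cv2.CHAIN_APPROX_NONE)[0],key=cv2.contourArea);a=cv2.approxPolyDP(cv2.convexHull(cn),2,True)[:,0];print(a.tolist())
for i in range(len(a)):
    b=a[(i+1)%len(a)];P=plane(ray(c,a[i],True),0);Q=plane(ray(c,b,True),0);d=Q-P;print(a[i],b,"len",(np.hypot(*d[:2])*1000).round(0),"ang",np.degrees(np.arctan2(d[1],d[0])).round(0)%90)
g=cv2.medianBlur(cv2.cvtColor(c["image"],cv2.COLOR_RGB2HSV)[...,1],5)[y0:y0+130,x0:x0+120]
print(cv2.HoughCircles(g,cv2.HOUGH_GRADIENT,1,10,param1=60,param2=10,minRadius=11,maxRadius=20)[0][:4]+[x0,y0,0])
T=t["image"][195:275,130:230]; 
E
```

```text
clock: 56.8
tcp_pos: [0.4072, 0.4011, 0.2728]
orientation: [-0.0, -0.003, 1.0, -0.0]
wrist_force: [-0.5, 0.3, 0.1]
finger_gap: 0.0701
grip_force: 0.0
clock: 57.18
tcp_pos: [0.4092, 0.3987, 0.273]
orientation: [-0.0, 0.001, 1.0, -0.0]
wrist_force: [0.2, 0.0, 1.0]
finger_gap: 0.0701
grip_force: 0.0
[353.69796316 315.89189723]
[[352, 262], [368, 286], [373, 299], [372, 305], [368, 308], [335, 310], [323, 291], [325, 278]]
[352 262] [368 286] len 36.0 ang 33.0
[368 286] [373 299] len 19.0 ang 22.0
[373 299] [372 305] len 8.0 ang 85.0
[372 305] [368 308] len 6.0 ang 41.0
[368 308] [335 310] len 40.0 ang 3.0
[335 310] [323 291] len 29.0 ang 30.0
[323 291] [325 278] len 17.0 ang 82.0
[325 278] [352 262] len 37.0 ang 33.0
[[352.5        316.5         15.80000019]
 [342.5        291.5         19.39999962]
 [344.5        278.5         17.20000076]
 [355.5        287.5         12.39999962]]
```

```bash
python3 - <<'E'
from h import *; import pickle
c,t,s=pickle.load(open("d13.pkl","rb"))
print(plane(ray(c,(352.5,316.5),True),.085), tri([ray(c,(352.5,316.5),True),ray(t,(158,246)),ray(s,(512.5,217.5))]))
rows((.5025,.4295,.14),np.radians(33))
E
```

```text
[0.50315586 0.42887529 0.085     ] (array([0.50200258, 0.42908335, 0.08550516]), np.float64(0.0020768184713843077))
[0.502 0.43  0.14 ] ([np.float64(-0.0931), np.float64(0.0308), np.float64(0.1333), [0.0, 0.0, 0.993], [-0.0, 0.0, -2.149]], 'q6', np.float64(0.63))
```

```bash
python3 nudge.py '[[[-0.015, 0.005, 0.005, 0, 0, 0.14], [-0.035, 0.012, 0.015, 0, 0, 0.3], [-0.055, 0.018, 0.035, 0, 0, 0.48], [-0.075, 0.025, 0.06, 0, 0, 0.66], [-0.09, 0.03, 0.09, 0, 0, 0.84], [-0.0931, 0.0303, 0.12, 0, 0, 0.98], [-0.0931, 0.0303, 0.133, 0, 0, 0.993], [-0.0931, 0.0303, 0.133, 0, 0, 0.993]]]' 0.06 && python3 - <<'E'
from h import *
c=env.read_camera("wrist"); cv2.imwrite("pics/w14.png",c["image"][:,:,::-1]); u=proj(c,(.5025,.429,.085),True);print(u)
g=cv2.medianBlur(cv2.cvtColor(c["image"],cv2.COLOR_RGB2HSV)[...,1],5)[220:340,260:380]
print(cv2.HoughCircles(g,cv2.HOUGH_GRADIENT,1,10,param1=60,param2=10,minRadius=22,maxRadius=34)[0][:3]+[260,220,0])
hsv=cv2.cvtColor(c["image"],cv2.COLOR_RGB2HSV);m=((hsv[...,1]<70)&(hsv[...,2]>110)).astype(np.uint8);m[:,:270]=0;m[:,370:]=0;m[:190]=0;m[270:]=0
n,l,s,ce=cv2.connectedComponentsWithStats(m)
for i in range(1,n):
    if s[i,4]>80:
        cn=max(cv2.findContours((l==i).astype(np.uint8),0,2)[0],key=cv2.contourArea); print(s[i],cv2.minAreaRect(cn))
rows((.5025,.429,.088),np.radians(33))
E
```

```text
clock: 58.32
tcp_pos: [0.5014, 0.4293, 0.1395]
orientation: [-0.001, 0.476, 0.88, -0.001]
wrist_force: [-0.3, -0.2, 0.3]
finger_gap: 0.0604
grip_force: 0.0
[322.22925159 287.83992512]
[[322.5        289.5         28.60000038]]
[289 223  67  15 400] ((322.15802001953125, 229.57652282714844), (66.29866027832031, 11.802821159362793), 2.642544984817505)
[0.502 0.429 0.088] ([np.float64(-0.0011), np.float64(-0.0001), np.float64(0.0528), [0.0, -0.0, 0.003], [0.0, 0.0, -3.138]], 'q6', np.float64(1.58))
```

```bash
python3 nudge.py '[[[0, 0, 0.02, 0, 0, 0.02], [-0.001, 0, 0.04, 0, 0, 0.04], [-0.001, 0, 0.05, 0, 0, 0.04], [-0.001, 0, 0.053, 0, 0, 0.04], [-0.001, 0, 0.053, 0, 0, 0.04]]]' && python3 nudge.py '[[[0, 0, 0, 0, 0, 0], [0, 0, 0, 0, 0, 0], [0, 0, 0, 0, 0, 0], [0, 0, 0, 0, 0, 0], [0, 0, 0, 0, 0, 0]]]' 0.026 30 && python3 nudge.py '[[[0, 0, -0.01, 0, 0, 0], [0, 0, -0.03, 0, 0, 0], [0, 0, -0.06, 0, 0, 0], [0, 0, -0.09, 0, 0, 0], [0, 0, -0.12, 0, 0, 0], [0, 0, -0.15, 0, 0, 0], [0, 0, -0.175, 0, 0, 0], [0, 0, -0.175, 0, 0, 0]]]' && python3 - <<'E'
from h import *
rows(rk(-.083,.09,.26),PS)
E
```

```text
clock: 59.0
tcp_pos: [0.5028, 0.4296, 0.0882]
orientation: [0.0, 0.494, 0.87, 0.001]
wrist_force: [0.4, 0.3, -0.8]
finger_gap: 0.0602
grip_force: 0.0
clock: 59.62
tcp_pos: [0.5028, 0.4295, 0.0881]
orientation: [0.0, 0.494, 0.87, 0.001]
wrist_force: [-1.5, -0.7, 5.1]
finger_gap: 0.0281
grip_force: 29.5
clock: 60.62
tcp_pos: [0.5032, 0.4297, 0.2643]
orientation: [0.001, 0.494, 0.87, 0.002]
wrist_force: [0.3, 0.7, -2.7]
finger_gap: 0.0283
grip_force: 29.9
[0.545 0.238 0.26 ] ([np.float64(-0.1857), np.float64(-0.0622), np.float64(0.0041), [0.004, -0.001, 0.353], [0.001, 0.005, -2.789]], 'q6', np.float64(1.62))
```

```bash
python3 nudge.py '[[[-0.01, -0.003, 0, 0, 0, 0.03], [-0.03, -0.01, 0, 0, 0, 0.08], [-0.06, -0.02, 0, 0, 0, 0.15], [-0.09, -0.03, 0, 0, 0, 0.21], [-0.12, -0.04, 0, 0, 0, 0.27], [-0.15, -0.05, 0, 0, 0, 0.32], [-0.175, -0.058, 0, 0, 0, 0.353], [-0.186, -0.062, 0.003, 0, 0, 0.353]]]' && python3 nudge.py '[[[0, 0, 0, 0, 0, 0], [0, 0, 0.01, 0, 0, 0], [0, 0, 0.03, 0, 0, 0], [0, 0, 0.05, 0, 0, 0], [0, 0, 0.07, 0, 0, 0], [0, 0, 0.09, 0, 0, 0], [0, 0, 0.105, 0, 0, 0], [0, 0, 0.11, 0, 0, 0]]]' && python3 - <<'E'
from h import *
p,R,s=pose(); d=p-RO; print("rack",(d@RX).round(4),(d@RY).round(4),p[2].round(4)); rows(rk(-.083,.09,.1265),PS)
E
```

```text
clock: 61.62
tcp_pos: [0.5444, 0.2351, 0.2585]
orientation: [-0.0, 0.64, 0.768, -0.001]
wrist_force: [0.2, 0.9, -1.9]
finger_gap: 0.0279
grip_force: 29.9
clock: 62.62
tcp_pos: [0.5436, 0.2382, 0.1478]
orientation: [-0.001, 0.638, 0.77, -0.001]
wrist_force: [0.5, 0.6, -2.7]
finger_gap: 0.0283
grip_force: 29.8
rack -0.0844 0.09 0.1478
[0.545 0.238 0.126] ([np.float64(-0.0), np.float64(0.0015), np.float64(0.0213), [-0.002, 0.0, 0.001], [-0.0, -0.003, -3.141]], 'q6', np.float64(1.66))
```

Lower, release, retreat up and away towards the robot, and look.

```bash
python3 nudge.py '[[[0, 0.001, 0.006, 0, 0, 0], [0, 0.001, 0.011, 0, 0, 0], [0, 0.001, 0.015, 0, 0, 0], [0, 0.001, 0.018, 0, 0, 0], [0, 0.001, 0.02, 0, 0, 0], [0, 0.001, 0.0225, 0, 0, 0], [0, 0.001, 0.0225, 0, 0, 0]]]' && python3 nudge.py '[[[0, 0, 0, 0, 0, 0], [0, 0, -0.001, 0, 0, 0], [0, 0, -0.001, 0, 0, 0]]]' 0.036 25 && python3 nudge.py '[[[0, 0, -0.005, 0, 0, 0], [0, 0, -0.02, 0, 0, 0], [0, 0, -0.045, 0, 0, 0], [0, 0, -0.08, 0, 0, 0], [0, 0, -0.115, 0, 0, 0], [0, 0, -0.145, 0, 0, 0], [0, 0, -0.145, 0, 0, 0]]]' 0.05 && python3 nudge.py '[[[0.03, -0.01, 0, 0, 0, 0], [0.08, -0.03, 0, 0, 0, 0], [0.13, -0.05, 0, 0, 0, 0], [0.18, -0.08, 0, 0, 0, 0], [0.23, -0.11, 0, 0, 0, 0], [0.28, -0.14, 0, 0, 0, 0], [0.28, -0.14, 0, 0, 0, 0]]]' && python3 - <<'E'
from h import *
t=env.read_camera("top");sc=env.read_camera("scene")
o=np.zeros((590,640,3),np.uint8)
o[:310]=cv2.resize(t["image"][160:255,165:361,::-1],(640,310),interpolation=2);o[310:]=cv2.resize(sc["image"][200:305,300:540,::-1],(640,280),interpolation=2)
cv2.imwrite("pics/c15.png",o)
E
```

```text
clock: 63.5
tcp_pos: [0.5455, 0.2379, 0.1267]
orientation: [-0.0, 0.639, 0.769, 0.0]
wrist_force: [0.8, 0.1, -1.7]
finger_gap: 0.0283
grip_force: 29.9
clock: 63.88
tcp_pos: [0.5456, 0.238, 0.1281]
orientation: [0.0, 0.639, 0.769, 0.0]
wrist_force: [-0.4, 0.4, 0.8]
finger_gap: 0.0362
grip_force: 0.3
clock: 64.75
tcp_pos: [0.547, 0.2384, 0.2769]
orientation: [0.002, 0.639, 0.769, 0.003]
wrist_force: [0.4, -0.3, 0.0]
finger_gap: 0.05
grip_force: 0.0
clock: 65.62
tcp_pos: [0.353, 0.4898, 0.2721]
orientation: [-0.0, 0.636, 0.771, -0.0]
wrist_force: [0.3, 0.2, 0.3]
finger_gap: 0.0501
grip_force: 0.0
```

View pics/c15.png

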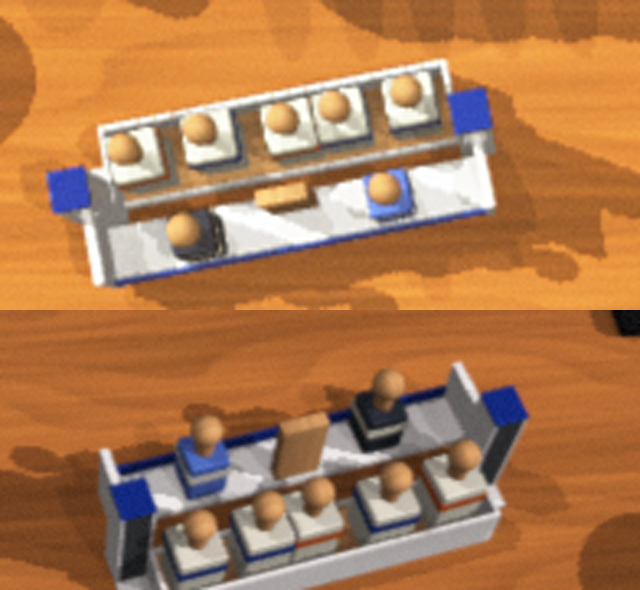

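Both views show five jars upright in the lane, the ledge hooked on both uprights, and salt (388,190) and pepper (190,232) standing on the board.

```bash
python3 nudge.py '[[[0, 0, 0, 0, 0, 0], [0, 0, 0, 0, 0, 0], [0, 0, 0, 0, 0, 0], [0, 0, 0, 0, 0, 0]]]' && python3 -c "
from workcell import env
print(env.hand_in())"
```

```text
clock: 66.22
tcp_pos: [0.3568, 0.487, 0.2728]
orientation: [0.0, 0.639, 0.769, 0.0]
wrist_force: [-0.3, -0.2, -0.6]
finger_gap: 0.0502
grip_force: 0.0
the job is handed in; nothing more can be done
None
```

I handed the job in at 66 s of the 210 s allowed: all three fallen jars stand in the lane beside the two orange-banded ones, the ledge held against a 22 N pull on its locks, and salt and pepper stand on its board; no verdict came back.

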